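# Turn the press plunger over and stand it on its foot to dry

## Robot

A 6-joint arm with a two-finger parallel gripper is mounted at the origin on a cart in front of the work surface, level with it; the furniture and walls round the work are solid. World frame = base frame: x ahead of the robot, y to its left, z up, the work surface at z = 0. Lengths are in mm, angles in rad, forces in N, time in s.
With the tool pointing down it reaches from about 275 to 750 mm from the base axis. Payload 10.2 kg.
Tool frame: the origin (TCP) lies at the very end of the fingers, on their centre line; the grasp point (between the pads) lies 19 mm behind it (ctrl.tcp_to_grasp is the distance from the TCP to the grasp point, in mm); z points along the fingers, y is the direction in which the jaws open and shut (so a half turn about z gives the same grasp; the last joint's range is limited). The gripper opens to 85 mm and grips with 20 to 120 N. Pads are 22 mm wide; open, the fingers measure 114 mm over their backs; the gripper's body (76 mm by 85 mm) begins 54 mm behind the grasp point. The pads swing forward as they close: fully open they stand 13 mm farther back than shut.
Start: joints at [-1.441, 0.313, 1.498, -0, 1.331, -0.223], TCP at [181.389, -492.676, 231.294] pointing down, gripper open.
Joint ranges: [-2.94, 2.94], [-0.97, 2.17], [0.19, 2.56], [-1.23, 4.37], [0.02, 3.11], [-2.88, 2.88]. Speed limits (rad/s): [2.39, 2.39, 3.01, 3.14, 3.14, 3.14].

## Interface

Orientations are given as a unit quaternion [w, x, y, z].
In Python, from rig import ctrl, cams, job gives the robot as it stands. The module is installed in compiled form; this text tells all that it offers.
- The arm moves only by the tool drive_tool, never from a script. Its arguments are lists of equal length, an entry for each row: "gripper": the opening, from 0 (shut) to 1 (fully open); "dp": the shift along the tool's x, y, z normalised to -1 to 1, where 1 is 0.2 m, a list of three; "twist": the turn about the tool's z normalised to -1 to 1, where 1 is 90 degrees. In form: {"gripper": [gripper, ...], "dp": [[tx, ty, tz], ...], "twist": [twist, ...]}. A call has 1 to 20 rows; each row is the pose to reach, as a shift and turn from the pose commanded when the call began, along the tool's axes at that moment; what a row does not reach only later rows make up. A row lasts 1/10 s, in which the tool goes at most 50 mm and 8.59 degrees, less where a joint would pass 70% of its speed; a pose out of reach is approached as far as the arm can. A call with a number of a shift or a turn outside -1 to 1 is refused whole. A call with a gripper value outside its range is refused whole. The fingers move at their own pace and stop on an object; "newtons" is the grip in N (left out, the last holds). Time passes only in rows, so rows that repeat a pose let the fingers close. It gives the time, the measured TCP pose, the force and the opening at its end, in the units of the state.
- ctrl.sense(): the state, without advancing time (a new reading comes with each control period).
- cams.capture(name): name is "scene" or "top"; returns a dict with "pixels" (400x640x3 uint8, red, green, blue), "camera_matrix" (3x3 intrinsics, pixels), "xyz" and "orientation" of the camera in the world. Camera axes: x right, y down, z forward; pixel columns grow to the right and rows downward; lengths in mm; the calibration is good to about 2 mm. A picture is of the moment at which its call begins. There is no depth.
- job.finish_job(): hands the job in, once; it reports no verdict.
The state is a dict: "time_s": time; "joints": joint angles; "dq": joint speeds; "tau": joint torques, N m; "eef_pos": TCP position; "ee_rot": TCP orientation; "force": force on the tool from outside, world axes, zero at the start; "wrist_torque": the same for the moment, N m; "grip_width": opening from 0.0 (shut) to 1.0 (fully open).
Only numpy, scipy, OpenCV 4.12 (cv2) and the standard library are available. Lean on these libraries where they do the work, as an engineer would, in place of code of your own. Each camera call takes 0.05 s, during which the arm holds its last target.

## Task

The washed press plunger stands head-down on the bench; its pressing face must dry in the air. Lay it on its side on the bench and let go, take it again another way, and stand it upright on its small foot, head up, in the middle of the pine slat, setting it down gently and letting go slowly so that it stays standing still. Never let it topple or drop, and leave the spanner, the marker and the free pigment pot where they are.

Things in the scene. Friction and masses are not known exactly. Their poses are not given: they have to be found in the camera images.
- plunger_mid (a point): Press plunger, rigid, 178 mm long: a square aluminium head 56x56x36 mm (thick) at one end, a square steel bar 22x22 mm and 130 mm long, and a dark square foot 38x38x12 mm; all sides parallel. This point is on its axis, 89 mm from either end. z runs along it from head to foot (up at the start, when it stands on its head; down when the job is done); x and y are normal to its sides.
- plunger_foot (a point): Centre of the plunger's foot face, on its axis, 178 mm from the head's face; same axes. Lying on its side, the plunger rests on the head's and foot's edges and does not roll; its axis slopes about 3.6 degrees, 28 mm high at the head's end and 19 mm at the foot's.
- slat_top (a point): Centre of the top face of a loose pine slat, a plain flat offcut 52 (its x) x 62 (its y) x 14 mm lying on the bench, top 14 mm above the bench; z up.
- plunger: The plunger: origin at the centre of the head's face (the broad end), z towards the foot. About 0.28 kg (it varies), the centre of mass about 37 mm from the head's face: on its foot it tips over beyond about 7.5 degrees.
- slat: The slat's frame: origin at the centre of its underside, axes as slat_top.
- the_spanner: Bystander: open-ended steel spanner 40x225x8 mm lying near the robot's edge of the bench, long in its y; origin at the centre of its underside.
- the_marker: Bystander: marker pen 17x135x16 mm lying beyond the work, before a thin flat board, long in its y; origin at the centre of its underside.
- pot: Bystander: free-standing lidded pigment pot, 58 mm across, 66 mm tall, left of the work; origin at the centre of its underside. Another pot, a tape roll, a tin box and a hex key further left and beyond are fixed scenery.
- toggle_clamp: Fixed steel toggle clamp with a red handle on the robot's edge of the bench, right of the spanner: about 185 mm long (along world x, 93 mm either way from this origin), 46 mm wide, about 50 mm tall; do not lay things on it. The bench top is bare between it and the thin board beyond (which begins 0.775 m ahead of the robot); a wall stands along the bench's left side, at y = 0.41 m.
Things that resemble listed ones, but are neither listed nor needed, are in the scene too. Of the things that look like the slat, the smaller one is meant. Of the things that look like the plunger, the larger one is meant.

How it is judged:
By the outcome, as a careful person would: the job done as asked, in the order asked, and still so for the second after the job is handed in, with the robot touching nothing.
It also fails if it takes over 72 s, if anything falls off the work surface, if the arm or the gripper's body presses on something with over 40 N, if the wrist force passes 120 N, or if a joint passes its speed limit or range.

## Working session

There is one attempt and no reset: what is moved stays moved. The work goes in short steps, Python scripts to look and compute and a tool call to move; the robot and the scene stay as the last step left them, time stands still between calls to the robot, and variables do not carry over. Pictures are saved under pics/ and viewed, and the job is handed in when it is done.

Besides the shell and the picture viewer there is one more tool, called after "Emit:" by a JSON object that holds its "method" and its "body", one argument or row to a line. drive_tool: Moves the arm, as the interface text tells. Scaled input: -1 to 1 covers 0.2 m each way for a shift and 90 degrees each way for a turn. Its arguments: {"type":"object","properties":{"gripper":{"type":"array","items":{"type":"number"}},"dp":{"type":"array","items":{"type":"array","items":{"type":"number"}}},"twist":{"type":"array","items":{"type":"number"}},"newtons":{"type":"number"}},"required":["gripper","dp","twist"]}

```bash
ls -la && mkdir -p pics && python3 - <<'E'
from rig import ctrl,cams,job
import cv2,numpy as np
s=ctrl.sense()
for k,v in s.items(): print(k,v)
print(ctrl.tcp_to_grasp)
for n in ("scene","top"):
    c=cams.capture(n)
    print(n,c["camera_matrix"],c["xyz"],c["orientation"])
    cv2.imwrite(f"pics/{n}0.png",c["pixels"][:,:,::-1])
E
```

```text
total 12
drwxr-xr-x  3 agent agent 4096 Dec  6 16:36 .
drwxr-xr-x 23 root  root  4096 Dec  6 16:36 ..
drwxr-xr-x  2 agent agent 4096 Dec  6 16:36 pics
time_s 0.0
joints [-1.44138085e+00  3.13425079e-01  1.49847976e+00  1.74845580e-05
  1.33100906e+00 -2.23377399e-01]
dq [-0.00045034 -0.00073487 -0.00040266  0.00042469 -0.00119254  0.00175913]
tau [-2.39825873e-03 -4.12278879e+01 -2.59746820e+01 -3.24565435e-04
  4.09317494e-03 -8.48605794e-06]
eef_pos [ 181.36548785 -492.38475663  230.73177137]
ee_rot [-6.59491447e-04  9.84482598e-01  1.75480988e-01  3.95065133e-05]
force [-0.08221813  0.32510803 -0.765439  ]
wrist_torque [-0.00531463 -0.04003142 -0.00763349]
grip_width 1.0018419515986476
18.700000000000003
scene [[384.90010145   0.         317.25847838]
 [  0.         384.90010145 206.74502769]
 [  0.           0.           1.        ]] [ 960.19471032 -211.94282286  758.52344877] [-0.32938647  0.85877845  0.36865684 -0.13452235]
top [[408.07483516   0.         312.98488456]
 [  0.         408.07483516 194.83291559]
 [  0.           0.           1.        ]] [ 419.82176988  141.94559511 1138.70852087] [ 0.05050642 -0.69860858  0.71265044 -0.03904484]
```

View pics/scene0.png

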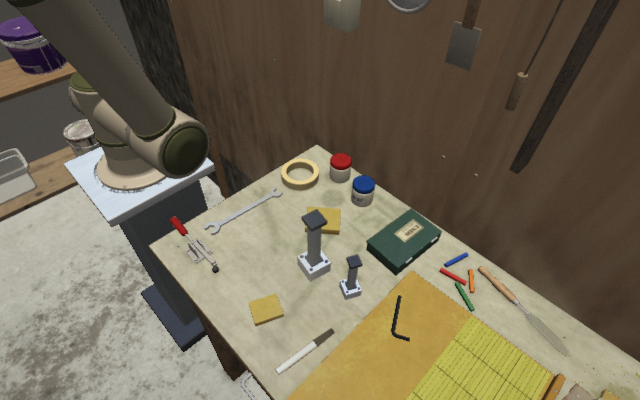

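View pics/top0.png

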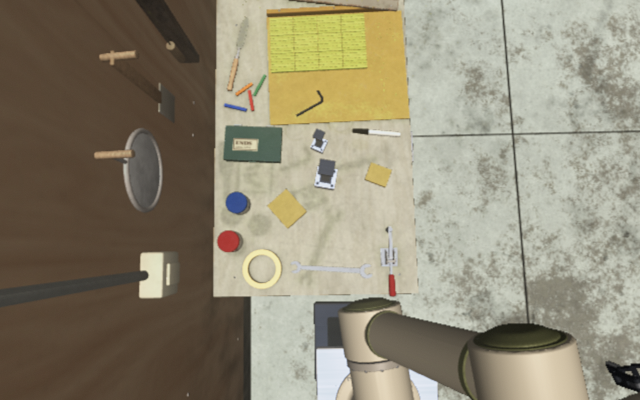

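Both pictures show two plunger-like things: the larger at scene (314,245) / top (326,173), and the smaller at scene (351,277) / top (318,141). There are also two slat-like things: scene (266,309) / top (378,174), and scene (323,220) / top (287,208), which looks bigger. The task means the larger plunger and the smaller slat, so I'll confirm both in enlarged crops.

```bash
cat > h.py <<'E'
import numpy as np,cv2
from scipy.spatial.transform import Rotation as R
def cap(n):
    from rig import cams
    c=cams.capture(n); q=c["orientation"]
    c["R"]=R.from_quat([q[1],q[2],q[3],q[0]]).as_matrix(); c["K"]=np.array(c["camera_matrix"]); c["t"]=np.array(c["xyz"])
    return c
def ray(c,uv,z):
    d=c["R"]@np.linalg.solve(c["K"],[uv[0],uv[1],1.]); return c["t"]+d*(z-c["t"][2])/d[2]
def proj(c,P):
    p=(np.atleast_2d(P)-c["t"])@c["R"]; p=p@c["K"].T; return p[:,:2]/p[:,2:]
def crop(c,name,x0,y0,x1,y1,s):
    im=c["pixels"][y0:y1,x0:x1,::-1]
    cv2.imwrite(name,cv2.resize(im,None,fx=s,fy=s,interpolation=cv2.INTER_CUBIC))
E
python3 - <<'E'
from h import *
import pickle
a=cap("scene");b=cap("top")
pickle.dump((a,b),open("c0.pkl","wb"))
crop(a,"pics/s1.png",230,190,390,340,4.5)
crop(b,"pics/t1.png",260,120,400,230,5.5)
for uv in [(378,174),(287,208),(330,268),(232,203),(229,242),(376,132)]: print(uv,ray(b,uv,14).round(0))
E
```

```text
(378, 174) [618. -24.  14.]
(287, 208) [528. 232.  14.]
(330, 268) [362. 116.  14.]
(232, 203) [545. 385.  14.]
(229, 242) [438. 392.  14.]
(376, 132) [739. -23.  14.]
```

View pics/s1.png

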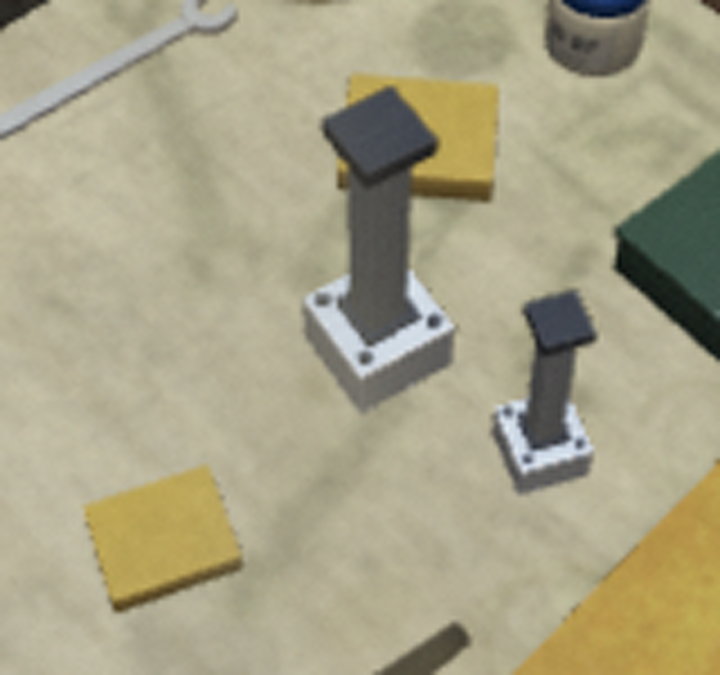

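View pics/t1.png

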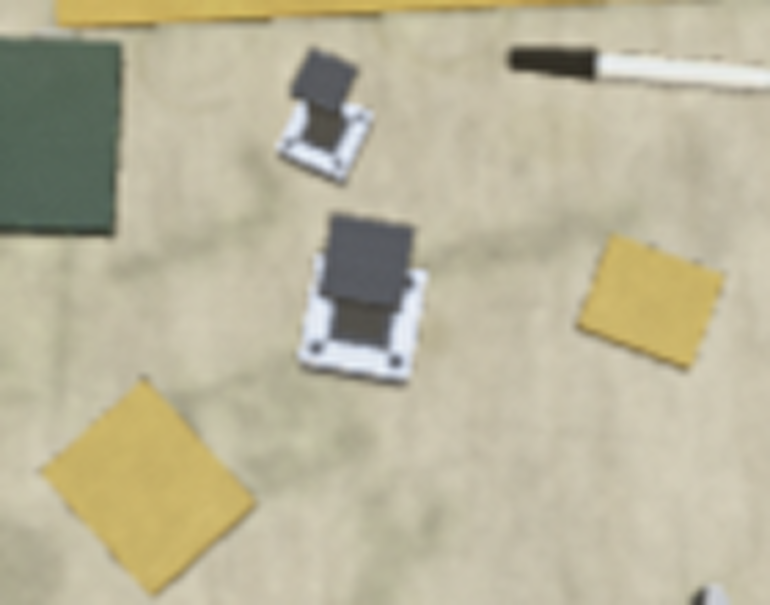

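The crops settle it. The meant plunger is the larger one, foot at scene crop (380,133). Its small copy is at crop (545,400). The meant slat is the right-hand one, scene crop (163,535) / top (378,174). The left slat in the top view is visibly bigger. Next I'll fit poses from the corners in both views.

```bash
cat > fit.py <<'E'
from h import *
import pickle
from scipy.optimize import least_squares
a,b=pickle.load(open("c0.pkl","rb"))
S=lambda p:(230+(p[0]+.5)/4.5-.5,190+(p[1]+.5)/4.5-.5)
T=lambda p:(260+(p[0]+.5)/5.5-.5,120+(p[1]+.5)/5.5-.5)
def corners(x,y,yaw,hx,hy,z):
    c,s=np.cos(yaw),np.sin(yaw)
    return np.array([[x+c*i*hx-s*j*hy,y+s*i*hx+c*j*hy,z] for i,j in((1,1),(1,-1),(-1,-1),(-1,1))])
def near(c,pts,obs):
    pr=proj(c,pts); out=[]
    for o in obs:
        d=pr-o; out+=list(d[np.argmin((d**2).sum(1))])
    return out
tf=[T(p) for p in((332,213),(413,227),(403,306),(323,293))]
th=[T(p) for p in((299,362),(407,382),(426,270))]
sf=[S(p) for p in((323,125),(391,87),(438,140))]
sh=[S(p) for p in((305,298),(455,323))]; shb=[S((366,409))]
def res(p,D=False):
    x,y,yaw=p[:3]
    f=corners(x,y,yaw,19,19,178);h=corners(x,y,yaw,28,28,36);g=corners(x,y,yaw,28,28,0)
    return np.array(near(b,f,tf)+near(b,h,th)+near(a,f,sf)+near(a,h,sh)+near(a,g,shb))
x0=ray(b,T((362,317)),36)
for y0 in(0.1,-.1):
    r=least_squares(res,[x0[0],x0[1],y0]);print(r.x[:2].round(1),np.degrees(r.x[2]).round(1),r.cost.round(2));print(r.fun.round(1))
ts=[T(p) for p in((614,235),(724,272),(689,369),(577,326))]
ss=[S(p) for p in((85,507),(208,467),(242,558))]
def res2(p):
    f=corners(*p[:3],26,31,14); return np.array(near(b,f,ts)+near(a,f,ss))
for y0 in(-.3,1.2,.3):
    r=least_squares(res2,[618,-24,y0]);print("slat",r.x[:2].round(1),np.degrees(r.x[2]).round(1),r.cost.round(2));print(r.fun.round(1))
E
python3 fit.py
python3 - <<'E'
from h import *
import pickle
a,b=pickle.load(open("c0.pkl","rb"))
print("spanner ends",ray(b,(292,268),8),ray(b,(370,271),8)); print("clamp",ray(b,(391,296),20),ray(b,(389,228),20))
print("bench right edge",ray(b,(411,140),0),ray(b,(417,294),0),"near",ray(b,(300,297),0),"pot",ray(b,(236,203),66),"small",ray(b,(318,146),20),"bigslat",[ray(b,u,14).round() for u in((286,189),(306,211),(287,228),(267,205))])
print("box",[ray(b,u,30).round() for u in((226,125),(281,127),(281,162),(224,160))], "box scene",ray(a,(400,270),0))
E
```

```text
[609.4 124.4] -9.6 7.54
[-0.8 -0.4  0.1 -0.7 -0.3  0.4 -1.5  0.5 -0.5 -0.   0.2 -0.7 -0.4 -0.3
 -0.9 -1.  -0.1 -0.5  0.3 -0.2 -1.2  0.4  0.2  0.6 -1.   2.2]
[609.4 124.4] -9.6 7.54
[-0.8 -0.4  0.1 -0.7 -0.3  0.4 -1.5  0.5 -0.5 -0.   0.2 -0.7 -0.4 -0.3
 -0.9 -1.  -0.1 -0.5  0.3 -0.2 -1.2  0.4  0.2  0.6 -1.   2.2]
slat [618.2 -22.8] -22.5 1.34
[-0.7 -0.8  0.2  0.3  0.1 -0.2 -0.5 -0.3 -0.8 -0.  -0.1 -0.5 -0.2  0.3]
slat [619.6 -22.1] 69.9 24.54
[ 0.8 -2.1 -1.5 -3.  -1.9  0.2  0.6  2.   1.1 -1.9 -3.1 -1.7 -0.6  2.7]
slat [618.2 -22.8] -22.5 1.34
[-0.7 -0.8  0.2  0.3  0.1 -0.2 -0.5 -0.3 -0.8 -0.  -0.1 -0.5 -0.2  0.3]
spanner ends [363.68954379 220.10377138   8.        ] [351.83493054   7.68026222   8.        ]
clamp [285.84854896 -44.45317798  20.        ] [467.03751758 -46.78155103  20.        ]
bench right edge [ 716.73917249 -123.22028648    0.        ] [ 287.58097408 -118.4311541     0.        ] near [284.93544017 199.77247428   0.        ] pot [539.13699212 362.66698645  66.        ] small [700.36177201 142.10350723  20.        ] bigslat [array([581., 234.,  14.]), array([519., 179.,  14.]), array([473., 232.,  14.]), array([538., 287.,  14.])]
box [array([764., 399.,  30.]), array([755., 245.,  30.]), array([655., 246.,  30.]), array([664., 404.,  30.])] box scene [7.50772333e+02 2.65903119e+02 1.13686838e-13]
```

Fitted poses: plunger at (609.4, 124.4), yaw -9.6°; slat at (618.2, -22.8), yaw -22.5°. Residuals are about 1 px. The tool can't tilt, so the plunger has to pivot about the jaw axis between the pads. I'll approach at the current height first.

Emit:
{"method": "drive_tool", "body": {
  "gripper": [1,1,1,1,1,1],
  "dp": [
    [0.98,-0.68,0],
    [0.98,-0.68,0],
    [0.98,-0.68,0],
    [0.98,-0.68,0],
    [0.98,-0.68,0],
    [0.98,-0.68,0]
  ],
  "twist": [0,0,0,0,0,0],
  "newtons": 20
}}

```text
time_s: 0.8
eef_pos: [320.0, -294.1, 231.5]
ee_rot: [-0.0, 0.984, 0.178, 0.0]
force: [0.2, 0.3, 0.1]
grip_width: 1.001
```

Emit:
{"method": "drive_tool", "body": {
  "gripper": [1,1,1,1,1,1],
  "dp": [
    [0.98,-0.68,0],
    [0.98,-0.68,0],
    [0.98,-0.68,0],
    [0.98,-0.68,0],
    [0.98,-0.68,0],
    [0.98,-0.68,0]
  ],
  "twist": [0,0,0,0,0,0]
}}

```text
time_s: 1.4
eef_pos: [456.7, -99.4, 231.1]
ee_rot: [-0.0, 0.984, 0.178, 0.0]
force: [-0.6, -1.1, -0.4]
grip_width: 1.004
```

Emit:
{"method": "drive_tool", "body": {
  "gripper": [1,1,1,1,1,1],
  "dp": [
    [0.98,-0.68,-0.05],
    [0.98,-0.68,-0.05],
    [0.98,-0.68,-0.05],
    [0.98,-0.68,-0.05],
    [0.98,-0.68,-0.05],
    [0.98,-0.68,-0.05]
  ],
  "twist": [0,0,0.331,0.331,0.331,0.331]
}}

```text
time_s: 2.0
eef_pos: [593.9, 95.8, 240.2]
ee_rot: [-0.0, 0.996, -0.085, -0.0]
force: [-0.7, -0.9, 0.1]
grip_width: 0.999
```

```bash
cat > go.py <<'E'
from h import *
def yaw_of(q):
    return np.degrees(2*np.arctan2(q[2],q[1]))
def delta(x,y,z,yaw=None,frm=None):
    from rig import ctrl
    s=ctrl.sense(); p=np.array(s["eef_pos"]); yw=yaw_of(s["ee_rot"]); c,n=np.cos(np.radians(yw)),np.sin(np.radians(yw))
    if frm is not None: p=np.array(frm)
    d=np.array([x,y,z])-p
    dp=np.array([d[0]*c+d[1]*n,d[0]*n-d[1]*c,-d[2]])/200
    tw=0 if yaw is None else -(((yaw-yw)+90)%180-90)/90
    print("t",round(s["time_s"],2),"p",np.round(s["eef_pos"],1),"yaw",round(yw,2),"F",np.round(s["force"],1),"M",np.round(s["wrist_torque"],2),"w",round(s["grip_width"],3),"| dp",dp.round(4),"tw",round(tw,4))
E
python3 - <<'E'
from go import *
delta(609.4,124.4,158,-9.6)
E
```

```text
t 2.0 p [593.9  95.8 240.2] yaw -9.7 F [-0.7 -0.9  0.1] M [0.03 0.03 0.  ] w 0.999 | dp [ 0.0525 -0.154   0.4112] tw -0.0012
```

Emit:
{"method": "drive_tool", "body": {
  "gripper": [1,1,1],
  "dp": [
    [0.0525,-0.154,0],
    [0.0525,-0.154,0],
    [0.0525,-0.154,0]
  ],
  "twist": [0,0,0]
}}

```text
time_s: 2.3
eef_pos: [607.8, 120.9, 240.8]
ee_rot: [0.0, 0.997, -0.084, -0.0]
force: [0.1, -0.0, -0.6]
grip_width: 1.0
```

```bash
python3 - <<'E'
from go import *
delta(609.4,124.4,158,-9.6)
a=cap("scene"); crop(a,"pics/s2.png",230,100,390,250,4.5)
E
```

```text
t 2.3 p [607.8 120.9 240.8] yaw -9.58 F [ 0.1 -0.  -0.6] M [-0.   -0.01 -0.04] w 1.0 | dp [ 0.005  -0.0184  0.4138] tw 0.0002
```

View pics/s2.png

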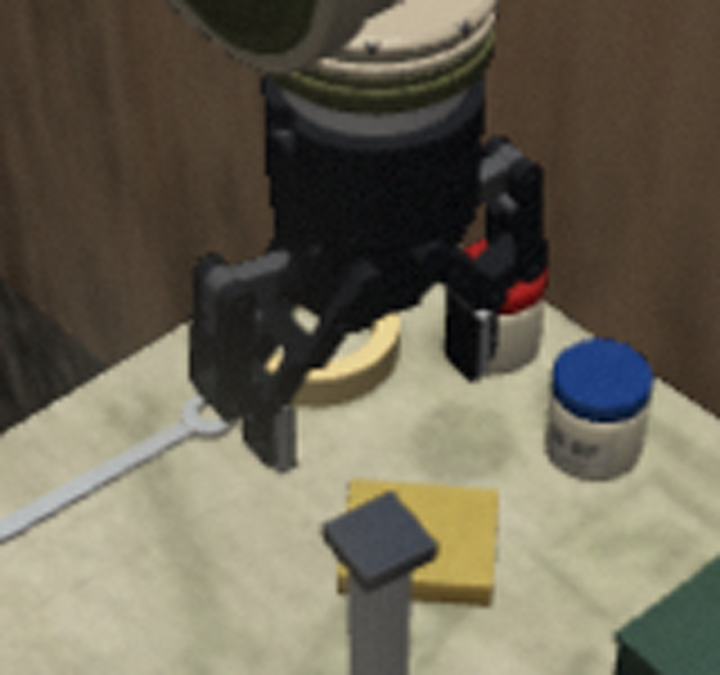

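The picture shows the open jaws above and behind the foot at crop (380,540), with nothing in the way. I'll descend now, keeping the jaws open.

Emit:
{"method": "drive_tool", "body": {
  "gripper": [1,1,1,1,1],
  "dp": [
    [0.005,-0.018,0.15],
    [0.005,-0.018,0.3],
    [0.005,-0.018,0.413],
    [0.005,-0.018,0.413],
    [0.005,-0.018,0.413]
  ],
  "twist": [0,0,0,0,0]
}}

```text
time_s: 2.85
eef_pos: [609.5, 124.4, 159.7]
ee_rot: [0.0, 0.996, -0.084, 0.0]
force: [0.3, -0.2, 0.3]
grip_width: 1.0
```

```bash
python3 - <<'E'
from go import *
delta(609.4,124.4,158,-9.6)
a=cap("scene"); crop(a,"pics/s3.png",230,140,390,290,4.5)
b=cap("top"); crop(b,"pics/t3.png",260,120,400,230,5.5)
E
```

```text
t 2.85 p [609.5 124.4 159.7] yaw -9.63 F [ 0.3 -0.2  0.3] M [ 0.02 -0.06  0.01] w 1.0 | dp [-0.0006  0.0003  0.0086] tw -0.0004
```

View pics/s3.png

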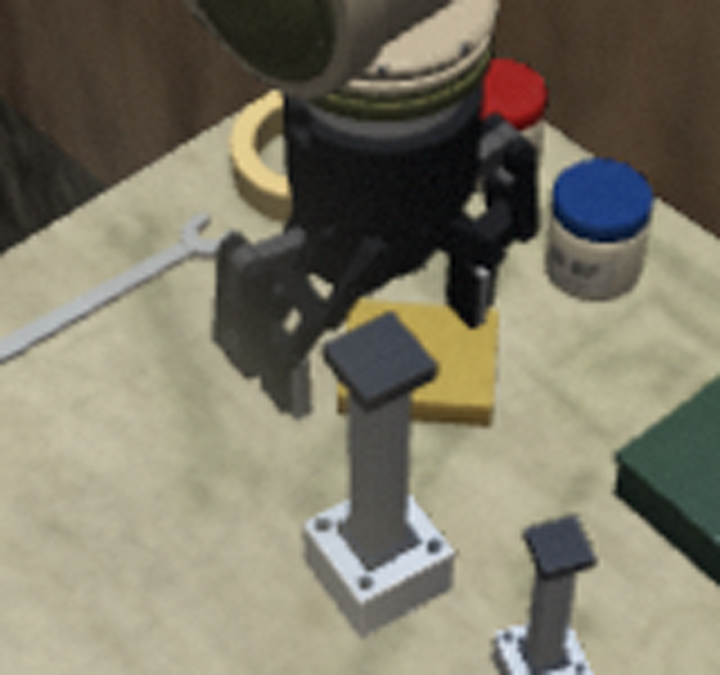

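View pics/t3.png

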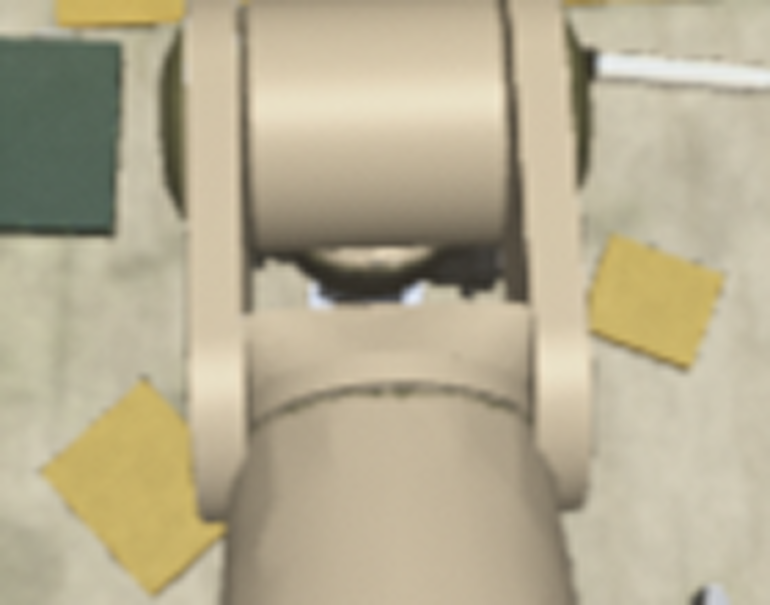

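```bash
python3 - <<'E'
from go import *
import pickle
a,b=pickle.load(open("c0.pkl","rb"))
n=np.array([np.sin(np.radians(9.6)),np.cos(np.radians(9.6)),0])
for s in(1,-1):
    for dx in(11,-11):
        p=np.array([609.5,124.4,172.5])+s*42.5*n+dx*np.array([n[1],-n[0],0])
        print(s,dx,((proj(a,p)[0]-[230,140])*4.5).round())
print(((proj(a,[609.4,124.4,178])[0]-[230,140])*4.5).round())
E
```

```text
1 11 [470. 336.]
1 -11 [442. 306.]
-1 11 [309. 420.]
-1 -11 [282. 387.]
[377. 353.]
```

The pad tips project to within about 2 mm of where they appear, straddling the foot. I'll lower 2 mm more and close at 20 N.

Emit:
{"method": "drive_tool", "body": {
  "gripper": [1,0.6,0.42,0.42,0.42,0.42,0.42,0.42],
  "dp": [
    [0,0,0.01],
    [0,0,0.01],
    [0,0,0.01],
    [0,0,0.01],
    [0,0,0.01],
    [0,0,0.01],
    [0,0,0.01],
    [0,0,0.01]
  ],
  "twist": [0,0,0,0,0,0,0,0],
  "newtons": 20
}}

```text
time_s: 3.75
eef_pos: [609.4, 125.3, 157.0]
ee_rot: [0.0, 0.997, -0.083, 0.0]
force: [-0.2, -0.8, 2.9]
grip_width: 0.444
```

```bash
python3 - <<'E'
from go import *
delta(609.4,124.4,158,-9.6)
a=cap("scene"); crop(a,"pics/s4.png",230,140,390,290,4.5)
E
```

```text
t 3.75 p [609.4 125.3 157. ] yaw -9.58 F [-0.2 -0.8  2.9] M [-0.18  0.08 -0.08] w 0.444 | dp [ 0.0007  0.0045 -0.0051] tw 0.0003
```

View pics/s4.png

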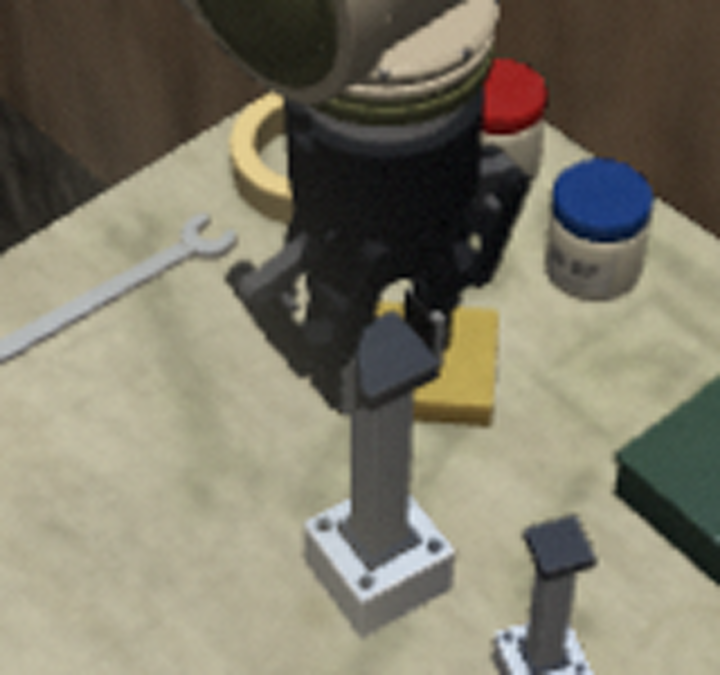

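The foot is gripped at width 0.444, about 37.7 mm against the nominal 38. Next I'll compute the arc that tips the plunger about the head's robot-side edge.

```bash
python3 - <<'E'
import numpy as np
for th in [0,2,4,6,8,10,15,20,25,30,35,40,45,50,55,60,65,70,75,80,85,90]:
    t=np.radians(th);x=28*np.cos(t)-172*np.sin(t)-28;z=28*np.sin(t)+172*np.cos(t)-172
    print(th,round(x,1),round(z,1),"dp x",round(x/200,4),"dp z",round(-z/200,4))
E
```

```text
0 0.0 0.0 dp x 0.0 dp z -0.0
2 -6.0 0.9 dp x -0.0301 dp z -0.0044
4 -12.1 1.5 dp x -0.0603 dp z -0.0077
6 -18.1 2.0 dp x -0.0907 dp z -0.0099
8 -24.2 2.2 dp x -0.1211 dp z -0.0111
10 -30.3 2.2 dp x -0.1515 dp z -0.0112
15 -45.5 1.4 dp x -0.2274 dp z -0.0069
20 -60.5 -0.8 dp x -0.3026 dp z 0.004
25 -75.3 -4.3 dp x -0.3766 dp z 0.0214
30 -89.8 -9.0 dp x -0.4488 dp z 0.0452
35 -103.7 -15.0 dp x -0.5186 dp z 0.0752
40 -117.1 -22.2 dp x -0.5856 dp z 0.1112
45 -129.8 -30.6 dp x -0.6491 dp z 0.1529
50 -141.8 -40.0 dp x -0.7088 dp z 0.2
55 -152.8 -50.4 dp x -0.7642 dp z 0.252
60 -163.0 -61.8 dp x -0.8148 dp z 0.3088
65 -172.1 -73.9 dp x -0.8603 dp z 0.3697
70 -180.1 -86.9 dp x -0.9003 dp z 0.4343
75 -186.9 -100.4 dp x -0.9345 dp z 0.5022
80 -192.5 -114.6 dp x -0.9626 dp z 0.5728
85 -196.9 -129.1 dp x -0.9845 dp z 0.6456
90 -200.0 -144.0 dp x -1.0 dp z 0.72
```

Emit:
{"method": "drive_tool", "body": {
  "gripper": [0.42,0.42,0.42,0.42,0.42,0.42,0.42],
  "dp": [
    [-0.015,0,0],
    [-0.03,0,-0.001],
    [-0.06,0,-0.004],
    [-0.09,0,-0.006],
    [-0.12,0,-0.007],
    [-0.15,0,-0.007],
    [-0.15,0,-0.007]
  ],
  "twist": [0,0,0,0,0,0,0]
}}

```text
time_s: 4.5
eef_pos: [578.9, 130.7, 158.2]
ee_rot: [-0.0, 0.997, -0.083, -0.0]
force: [1.5, -1.2, 4.5]
grip_width: 0.445
```

```bash
python3 - <<'E'
from go import *
delta(609.4,124.4,158,-9.6)
a=cap("scene"); crop(a,"pics/s5.png",230,140,390,290,4.5)
E
```

```text
t 4.5 p [578.9 130.7 158.2] yaw -9.55 F [ 1.5 -1.2  4.5] M [-0.2  -0.32 -0.1 ] w 0.445 | dp [0.1555 0.0056 0.0009] tw 0.0005
```

View pics/s5.png

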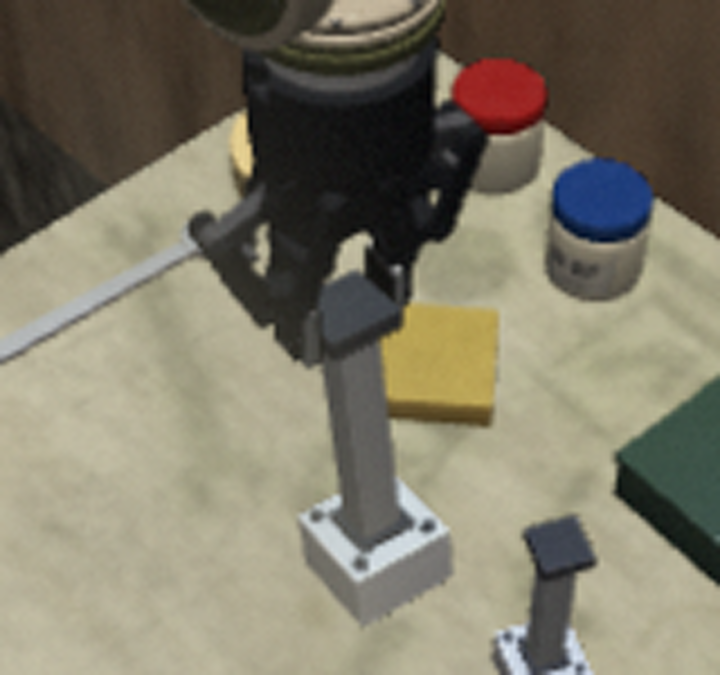

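It's tipping about the head edge, about 10°, with forces under 5 N. The head edge hasn't slid noticeably (crop 365,620). Continuing to 50°.

Emit:
{"method": "drive_tool", "body": {
  "gripper": [0.42,0.42,0.42,0.42,0.42,0.42,0.42,0.42,0.42,0.42,0.42,0.42,0.42,0.42,0.42,0.42],
  "dp": [
    [-0.038,0,0.001],
    [-0.077,0,0.004],
    [-0.115,0,0.009],
    [-0.153,0,0.015],
    [-0.19,0,0.023],
    [-0.227,0,0.032],
    [-0.263,0,0.043],
    [-0.299,0,0.056],
    [-0.334,0,0.07],
    [-0.369,0,0.086],
    [-0.403,0,0.103],
    [-0.436,0,0.122],
    [-0.468,0,0.142],
    [-0.499,0,0.164],
    [-0.53,0,0.187],
    [-0.559,0,0.211]
  ],
  "twist": [0,0,0,0,0,0,0,0,0,0,0,0,0,0,0,0]
}}

```text
time_s: 6.15
eef_pos: [468.8, 149.1, 115.6]
ee_rot: [-0.0, 0.997, -0.083, -0.0]
force: [-1.1, -0.6, 3.4]
grip_width: 0.445
```

```bash
python3 - <<'E'
from go import *
delta(609.4,124.4,158,-9.6)
a=cap("scene"); crop(a,"pics/s6.png",230,140,390,290,4.5)
E
```

```text
t 6.15 p [468.8 149.1 115.6] yaw -9.57 F [-1.1 -0.6  3.4] M [-0.09 -0.1  -0.01] w 0.445 | dp [ 0.7138  0.0048 -0.2121] tw 0.0003
```

View pics/s6.png

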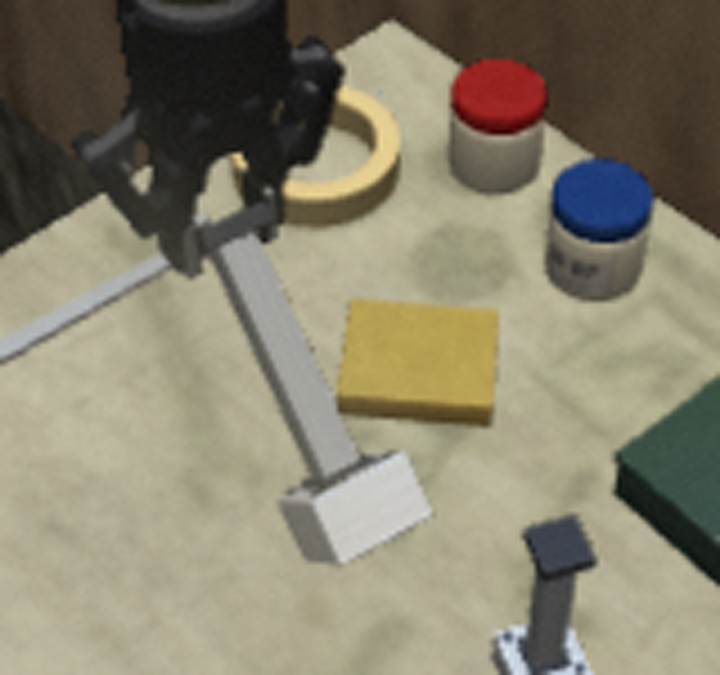

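Now at about 50°, still clean. Continuing to 85°.

Emit:
{"method": "drive_tool", "body": {
  "gripper": [0.42,0.42,0.42,0.42,0.42,0.42,0.42,0.42,0.42,0.42,0.42,0.42,0.42,0.42,0.42],
  "dp": [
    [-0.028,0,0.025],
    [-0.055,0,0.052],
    [-0.081,0,0.08],
    [-0.106,0,0.109],
    [-0.13,0,0.139],
    [-0.151,0,0.17],
    [-0.172,0,0.202],
    [-0.191,0,0.234],
    [-0.209,0,0.268],
    [-0.226,0,0.302],
    [-0.24,0,0.337],
    [-0.254,0,0.373],
    [-0.265,0,0.409],
    [-0.276,0,0.443],
    [-0.276,0,0.443]
  ],
  "twist": [0,0,0,0,0,0,0,0,0,0,0,0,0,0,0]
}}

```text
time_s: 7.7
eef_pos: [414.6, 158.1, 26.4]
ee_rot: [0.0, 0.997, -0.083, -0.001]
force: [-2.9, 0.5, 0.3]
grip_width: 0.44
```

```bash
python3 - <<'E'
from go import *
delta(609.4,124.4,158,-9.6)
a=cap("scene"); crop(a,"pics/s7.png",200,140,360,290,4.5)
E
```

```text
t 7.7 p [414.6 158.1  26.4] yaw -9.57 F [-2.9  0.5  0.3] M [ 0.05  0.35 -0.05] w 0.44 | dp [ 0.9885  0.0041 -0.6579] tw 0.0003
```

View pics/s7.png

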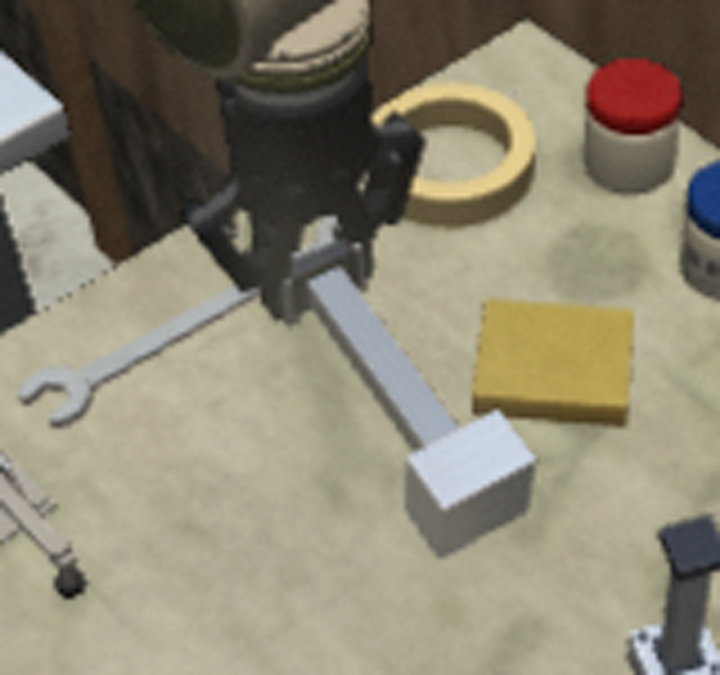

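Emit:
{"method": "drive_tool", "body": {
  "gripper": [0.42,0.42,0.42,0.42,0.42,0.42,0.42,0.42],
  "dp": [
    [-0.004,0,0.02],
    [-0.008,0,0.04],
    [-0.012,0,0.06],
    [-0.016,0,0.075],
    [-0.018,0,0.085],
    [-0.02,0,0.095],
    [-0.022,0,0.105],
    [-0.022,0,0.105]
  ],
  "twist": [0,0,0,0,0,0,0,0]
}}

```text
time_s: 8.55
eef_pos: [411.0, 158.9, 6.2]
ee_rot: [-0.0, 0.997, -0.083, 0.0]
force: [1.0, -1.3, 1.6]
grip_width: 0.436
```

```bash
python3 - <<'E'
from go import *
delta(609.4,124.4,158,-9.6)
a=cap("scene"); crop(a,"pics/s8.png",220,160,340,260,6)
E
```

```text
t 8.55 p [411.  158.9   6.2] yaw -9.58 F [ 1.  -1.3  1.6] M [-0.03 -0.24 -0.05] w 0.436 | dp [ 1.0069  0.0049 -0.7589] tw 0.0002
```

View pics/s8.png

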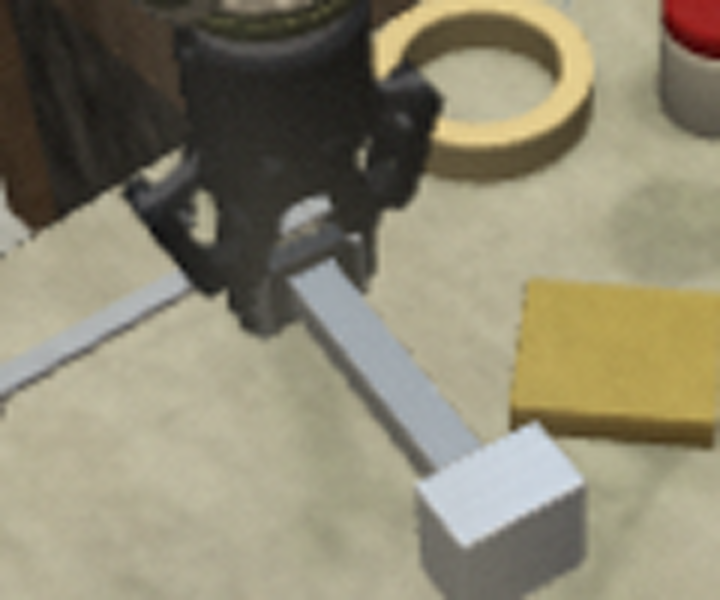

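Emit:
{"method": "drive_tool", "body": {
  "gripper": [0.42,0.42,0.42],
  "dp": [
    [0,0,0.006],
    [0,0,0.01],
    [0,0,0.01]
  ],
  "twist": [0,0,0]
}}

```text
time_s: 8.9
eef_pos: [410.6, 158.9, 4.3]
ee_rot: [-0.0, 0.997, -0.083, -0.0]
force: [-1.2, 0.2, 2.8]
grip_width: 0.441
```

Emit:
{"method": "drive_tool", "body": {
  "gripper": [0.42,0.42,0.42],
  "dp": [
    [0,0,0.006],
    [0,0,0.008],
    [0,0,0.008]
  ],
  "twist": [0,0,0]
}}

```text
time_s: 9.2
eef_pos: [410.4, 158.9, 2.6]
ee_rot: [0.0, 0.997, -0.083, -0.0]
force: [-3.6, 0.9, 3.0]
grip_width: 0.442
```

```bash
python3 - <<'E'
from go import *
delta(609.4,124.4,158,-9.6)
a=cap("scene"); crop(a,"pics/s9.png",220,160,340,260,6)
E
```

```text
t 9.2 p [410.4 158.9   2.6] yaw -9.58 F [-3.6  0.9  3. ] M [0.04 0.15 0.  ] w 0.442 | dp [ 1.01    0.0045 -0.7771] tw 0.0003
```

View pics/s9.png

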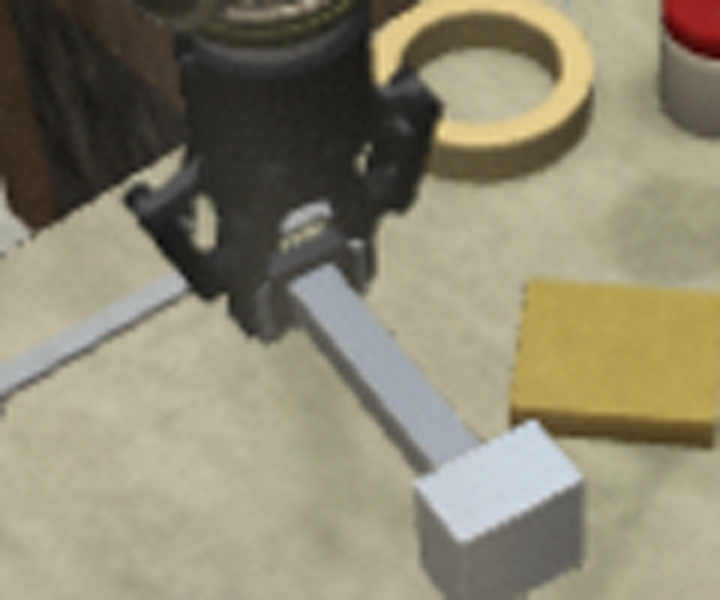

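Emit:
{"method": "drive_tool", "body": {
  "gripper": [0.44,0.445,0.45,0.455,0.46,0.47,0.5,0.55,0.6,0.65,0.65],
  "dp": [
    [0,0,0],
    [0,0,0],
    [0,0,0],
    [0,0,0],
    [0,0,0],
    [0,0,0],
    [0,0,0],
    [0,0,0],
    [0,0,0],
    [0,0,0],
    [0,0,0]
  ],
  "twist": [0,0,0,0,0,0,0,0,0,0,0]
}}

```text
time_s: 10.35
eef_pos: [410.7, 158.9, 2.7]
ee_rot: [-0.0, 0.997, -0.083, 0.0]
force: [-0.9, -0.4, 0.2]
grip_width: 0.65
```

```bash
python3 - <<'E'
from go import *
delta(609.4,124.4,158,-9.6)
a=cap("scene"); crop(a,"pics/s10.png",220,160,340,260,6)
E
```

```text
t 10.35 p [410.7 158.9   2.7] yaw -9.58 F [-0.9 -0.4  0.2] M [-0.01 -0.02  0.06] w 0.65 | dp [ 1.0083  0.0047 -0.7764] tw 0.0003
```

View pics/s10.png

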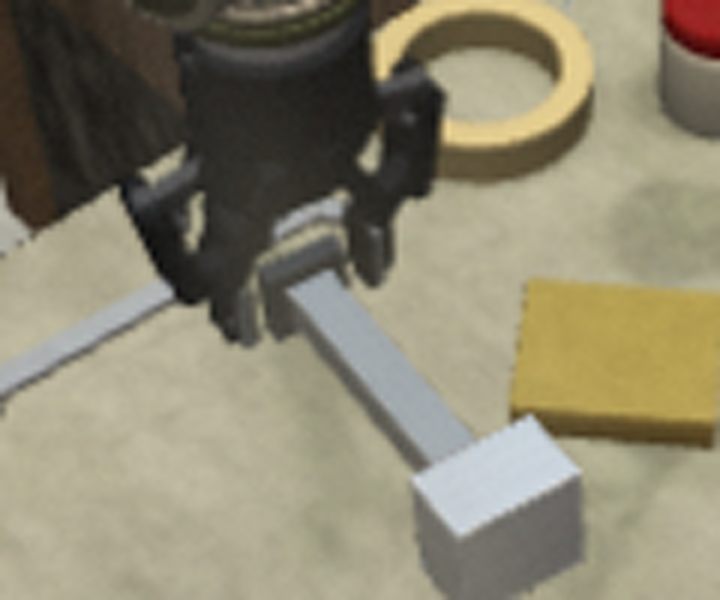

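The plunger lies flat and is released; the foot sits clear between the opened fingers. I'll lift away and measure it lying down.

Emit:
{"method": "drive_tool", "body": {
  "gripper": [0.8,1,1,1,1],
  "dp": [
    [0,0,-0.15],
    [0,0,-0.4],
    [0,0,-0.6],
    [0,0,-0.6],
    [0,0,-0.6]
  ],
  "twist": [0,0,0,0,0]
}}

```text
time_s: 10.9
eef_pos: [410.7, 158.9, 123.0]
ee_rot: [-0.0, 0.997, -0.083, 0.001]
force: [0.5, -0.2, -0.6]
grip_width: 1.0
```

```bash
python3 - <<'E'
from go import *
import pickle
delta(609.4,124.4,158,-9.6)
a=cap("scene"); crop(a,"pics/s11.png",220,160,340,260,6)
b=cap("top"); crop(b,"pics/t11.png",290,140,390,240,6)
pickle.dump((a,b),open("c1.pkl","wb"))
E
```

```text
t 10.9 p [410.7 158.9 123. ] yaw -9.57 F [ 0.5 -0.2 -0.6] M [-0.03  0.03 -0.07] w 1.0 | dp [ 1.0082  0.0049 -0.1749] tw 0.0003
```

View pics/s11.png

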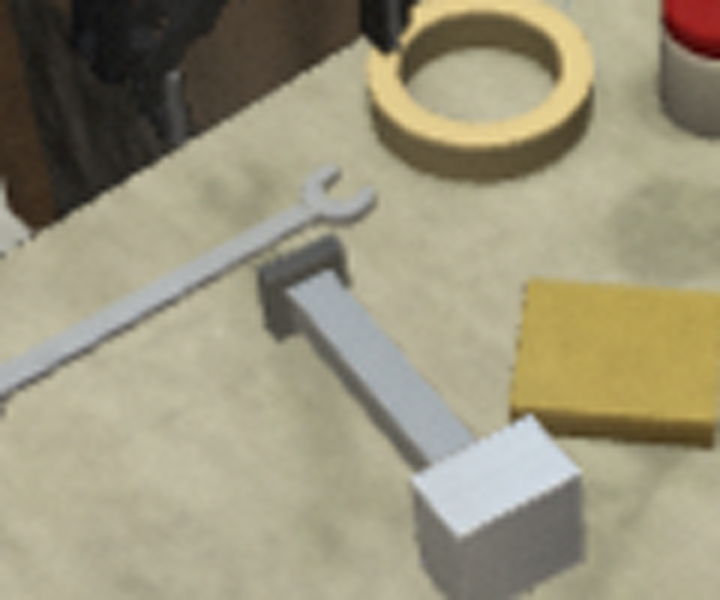

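View pics/t11.png

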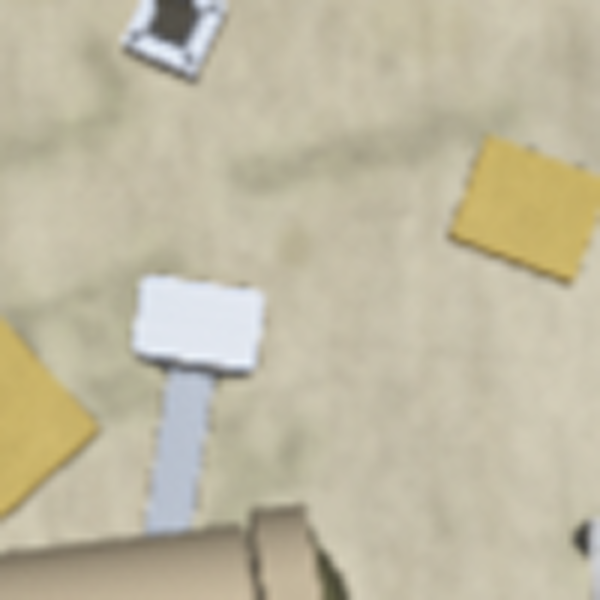

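```bash
cat > fitlie.py <<'E'
from h import *
import pickle
from scipy.optimize import least_squares
def model(x,y,yaw,al=np.radians(3.63)):
    # x,y: axis point at head-face; head->foot dir = (-cos,-sin) sloping down al
    u=np.array([-np.cos(yaw)*np.cos(al),-np.sin(yaw)*np.cos(al),-np.sin(al)])
    v=np.array([-np.sin(yaw),np.cos(yaw),0]); w=np.cross(u,v); w=w*np.sign(w[2])
    o=np.array([x,y,28+0.9])  # shoulder edge on bench
    o[2]=28*np.cos(al)+36*np.sin(al)
    return o,u,v,w
def fit(a,b,sh,th,sf,x0):
    def res(p):
        o,u,v,w=model(*p)
        H=np.array([o+s*u+j*28*v+28*w for s in(0,36) for j in(1,-1)])
        F=np.array([o+s*u+j*19*v+19*w for s in(166,178) for j in(1,-1)])
        r=[]
        for c,P,ob in((a,H,sh),(b,H,th),(a,F,sf)):
            pr=proj(c,P)
            for q in ob:
                d=pr-q; r+=list(d[np.argmin((d**2).sum(1))])
        return np.array(r)
    r=least_squares(res,x0); return r
if __name__=="__main__":
    a,b=pickle.load(open("c1.pkl","rb"))
    S=lambda p:(220+(p[0]+.5)/6-.5,160+(p[1]+.5)/6-.5)
    T=lambda p:(290+(p[0]+.5)/6-.5,140+(p[1]+.5)/6-.5)
    r=fit(a,b,[S(p) for p in((413,483),(530,416),(580,470),(463,536))],[T(p) for p in((145,276),(264,290),(249,375),(133,355))],[S(p) for p in((258,264),(342,236))],[580,130,-.167])
    print(r.x[:2].round(1),np.degrees(r.x[2]).round(2),r.fun.round(1))
    o,u,v,w=model(*r.x)
    for s in(10,18,26,37,172): print(s,(o+s*u).round(1))
E
python3 fitlie.py
```

```text
[581.3 130.1] -10.59 [-1.  -1.   0.4 -0.2  0.5  0.6 -1.2  0.6 -0.9 -0.8 -0.   0.3  0.3 -0.6
 -1.1 -0.7 -0.   0.4 -0.8 -0.9]
10 [571.5 131.9  29.6]
18 [563.6 133.4  29.1]
26 [555.8 134.8  28.6]
37 [545.  136.9  27.9]
172 [412.5 161.6  19.3]
```

The lying pose fits well (residuals about 1 px): head face near (581, 130), axis yaw about -10°, as expected. Upright at this spot the foot would land on the spanner, so I'll grip near the head face, lift, and move to the open area before standing it up. Moving over the head now.

```bash
python3 - <<'E'
from go import *
delta(575,130.7,123,-10)
E
```

```text
t 11.0 p [410.  158.8 121.7] yaw -9.58 F [-0.1  0.3 -0.2] M [-0.01 -0.03  0.02] w 0.997 | dp [ 0.8369  0.0012 -0.0067] tw 0.0047
```

Emit:
{"method": "drive_tool", "body": {
  "gripper": [1,1,1,1,1,1,1],
  "dp": [
    [0.25,0,0],
    [0.5,0,0],
    [0.7,0.001,0],
    [0.837,0.001,0],
    [0.837,0.001,0.1],
    [0.837,0.001,0.2],
    [0.837,0.001,0.2]
  ],
  "twist": [0,0,0,0.005,0.005,0.005,0.005]
}}

```text
time_s: 11.7
eef_pos: [573.6, 130.6, 78.5]
ee_rot: [0.0, 0.996, -0.087, -0.004]
force: [-0.2, 0.6, 0.5]
grip_width: 0.996
```

```bash
python3 - <<'E'
from go import *
delta(575,130.7,8,-10)
a=cap("scene"); crop(a,"pics/s12.png",230,140,390,290,4.5)
E
```

```text
t 11.7 p [573.6 130.6  78.5] yaw -10.04 F [-0.2  0.6  0.5] M [ 0.01 -0.04  0.03] w 0.996 | dp [ 0.0069 -0.0016  0.3526] tw -0.0004
```

View pics/s12.png

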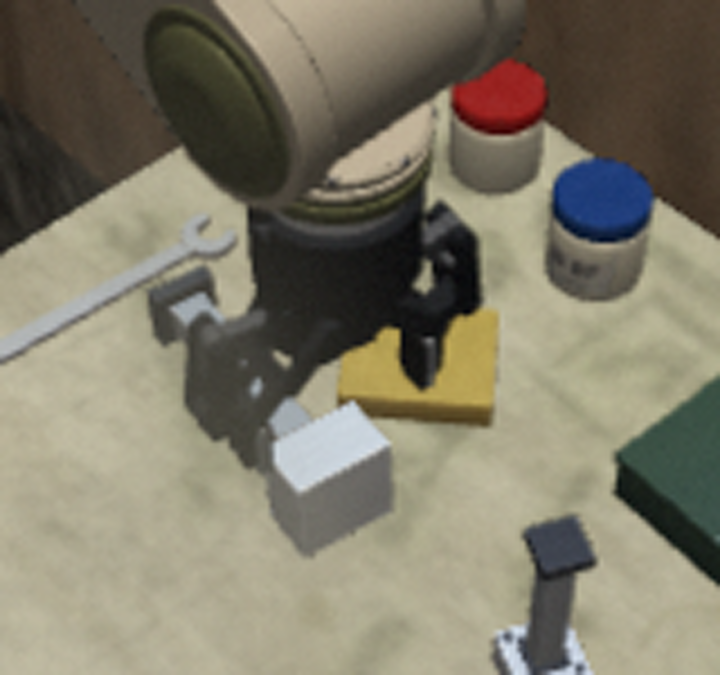

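Jaws straddle the head (crop 330,480) with room on both sides. Descending.

Emit:
{"method": "drive_tool", "body": {
  "gripper": [1,1,1,1,1,1],
  "dp": [
    [0.006,-0.001,0.1],
    [0.006,-0.001,0.2],
    [0.006,-0.001,0.28],
    [0.006,-0.001,0.34],
    [0.006,-0.001,0.345],
    [0.006,-0.001,0.345]
  ],
  "twist": [0,0,0,0,0,0]
}}

```text
time_s: 12.35
eef_pos: [577.2, 130.8, 14.3]
ee_rot: [-0.0, 0.996, -0.087, 0.0]
force: [0.4, 0.1, 0.1]
grip_width: 0.998
```

Emit:
{"method": "drive_tool", "body": {
  "gripper": [0.8,0.66,0.64,0.64,0.64,0.64],
  "dp": [
    [0,0,0],
    [0,0,0],
    [0,0,0],
    [0,0,0],
    [0,0,0],
    [0,0,0]
  ],
  "twist": [0,0,0,0,0,0],
  "newtons": 20
}}

```text
time_s: 12.95
eef_pos: [577.4, 130.8, 14.5]
ee_rot: [-0.0, 0.996, -0.087, 0.001]
force: [-1.3, 0.6, 6.6]
grip_width: 0.651
```

```bash
python3 - <<'E'
from go import *
delta(575,130.7,8,-10)
a=cap("scene"); crop(a,"pics/s13.png",230,140,390,290,4.5)
E
```

```text
t 12.95 p [577.4 130.8  14.5] yaw -10.03 F [-1.3  0.6  6.6] M [-0.    0.32 -0.01] w 0.651 | dp [-0.0115  0.0027  0.0326] tw -0.0003
```

View pics/s13.png

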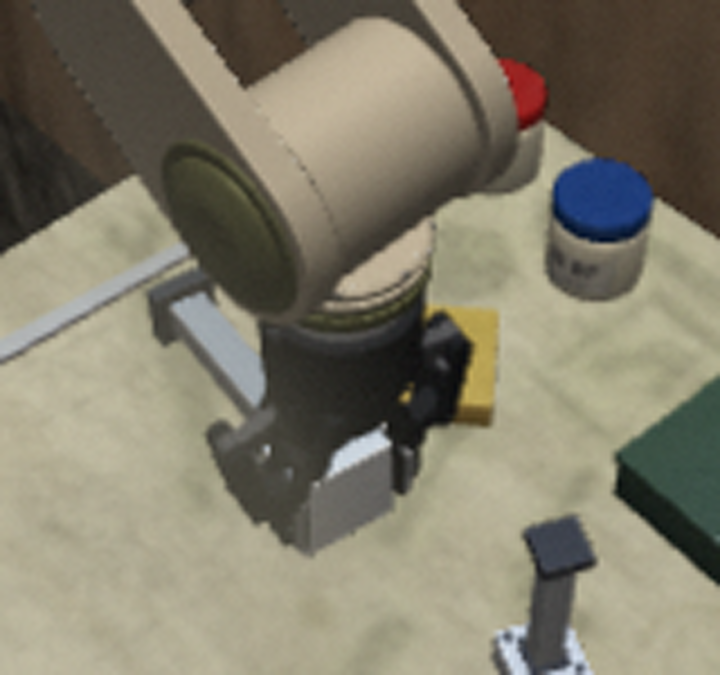

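The grip closed with the TCP at 14.5 mm. I want it nearer the axis height so the plunger hangs straight, so I'll reopen, lower 7 mm and regrip.

Emit:
{"method": "drive_tool", "body": {
  "gripper": [0.72,0.72,0.72,0.72,0.64,0.64,0.64,0.64],
  "dp": [
    [0,0,0],
    [0,0,0.015],
    [-0.005,0,0.035],
    [-0.005,0,0.035],
    [-0.005,0,0.035],
    [-0.005,0,0.035],
    [-0.005,0,0.035],
    [-0.005,0,0.035]
  ],
  "twist": [0,0,0,0,0,0,0,0]
}}

```text
time_s: 13.8
eef_pos: [575.8, 131.0, 6.5]
ee_rot: [0.0, 0.996, -0.087, -0.0]
force: [-0.3, -0.3, -2.4]
grip_width: 0.656
```

Emit:
{"method": "drive_tool", "body": {
  "gripper": [0.64,0.64,0.64,0.64,0.64],
  "dp": [
    [0,0,-0.03],
    [0.01,0,-0.06],
    [0.01,0,-0.1],
    [0.02,0,-0.15],
    [0.02,0,-0.15]
  ],
  "twist": [0,0,0,0,0]
}}

```text
time_s: 14.3
eef_pos: [581.1, 130.3, 38.7]
ee_rot: [-0.0, 0.996, -0.087, 0.002]
force: [-0.0, -0.4, -3.0]
grip_width: 0.653
```

```bash
python3 - <<'E'
from go import *
delta(575,130.7,8,-10)
a=cap("scene"); crop(a,"pics/s14.png",230,140,390,290,4.5)
E
```

```text
t 14.3 p [581.1 130.3  38.7] yaw -10.03 F [-0.  -0.4 -3. ] M [ 0.   -0.14 -0.01] w 0.653 | dp [-0.0304  0.0033  0.1534] tw -0.0003
```

View pics/s14.png

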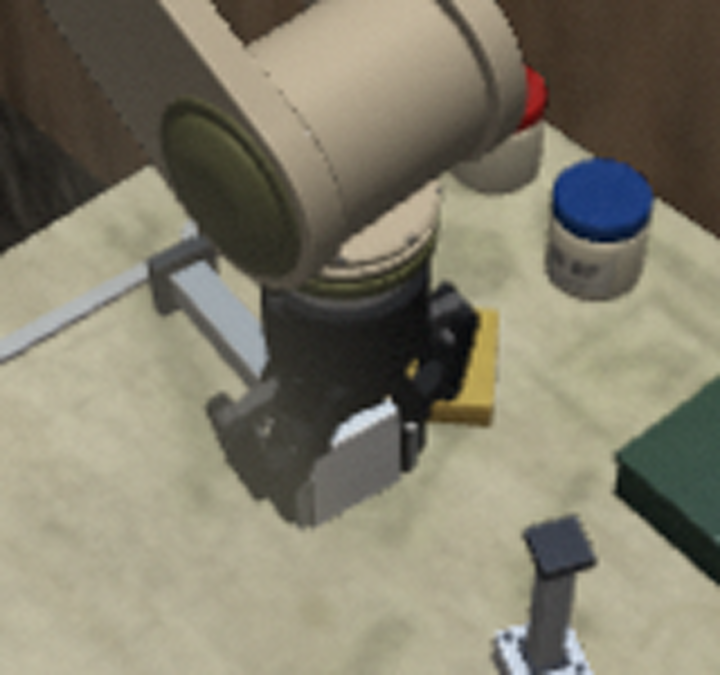

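The plunger is off the bench: the 3 N is its weight, and it follows the gripper fairly rigidly at 20 N. I'll lower until the foot is close to the bench, then ease the grip in small steps so the foot can swing down about the jaw axis.

Emit:
{"method": "drive_tool", "body": {
  "gripper": [0.64,0.64,0.64,0.645,0.648,0.65,0.65],
  "dp": [
    [0,0,0.03],
    [0,0,0.06],
    [0,0,0.06],
    [0,0,0.06],
    [0,0,0.06],
    [0,0,0.06],
    [0,0,0.06]
  ],
  "twist": [0,0,0,0,0,0,0]
}}

```text
time_s: 15.05
eef_pos: [580.0, 130.3, 24.8]
ee_rot: [-0.0, 0.996, -0.087, 0.0]
force: [-0.2, -0.5, -4.5]
grip_width: 0.65
```

```bash
python3 - <<'E'
from go import *
delta(575,130.7,8,-10)
a=cap("scene"); crop(a,"pics/s15.png",230,140,390,290,4.5)
E
```

```text
t 15.05 p [580.  130.3  24.8] yaw -10.02 F [-0.2 -0.5 -4.5] M [-0.06 -0.06  0.04] w 0.65 | dp [-0.0247  0.0023  0.0842] tw -0.0003
```

View pics/s15.png

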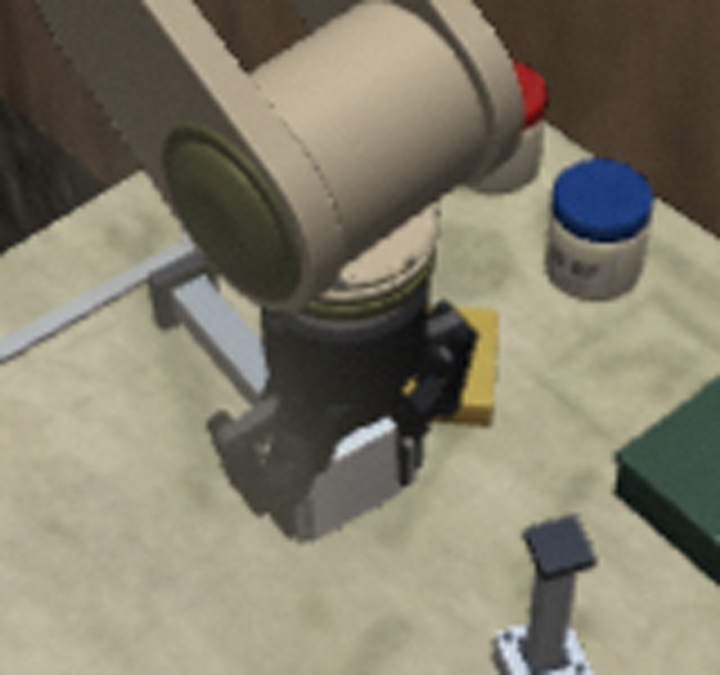

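Emit:
{"method": "drive_tool", "body": {
  "gripper": [0.652,0.652,0.654,0.654,0.654],
  "dp": [
    [0,0,0],
    [0,0,0],
    [0,0,0],
    [0,0,0],
    [0,0,0]
  ],
  "twist": [0,0,0,0,0]
}}

```text
time_s: 15.6
eef_pos: [579.9, 130.3, 24.7]
ee_rot: [0.0, 0.996, -0.087, -0.0]
force: [0.7, -0.0, -3.9]
grip_width: 0.655
```

```bash
cat > snap.py <<'E'
import sys
from go import *
delta(575,130.7,8,-10)
a=cap("scene"); x0,y0,x1,y1,s=[float(v) for v in sys.argv[2:7]]; crop(a,"pics/"+sys.argv[1]+".png",int(x0),int(y0),int(x1),int(y1),s)
E
python3 snap.py s16 230 140 390 290 4.5
```

```text
t 15.6 p [579.9 130.3  24.7] yaw -10.03 F [ 0.7 -0.  -3.9] M [-0.04 -0.12  0.03] w 0.655 | dp [-0.0242  0.0023  0.0834] tw -0.0003
```

View pics/s16.png

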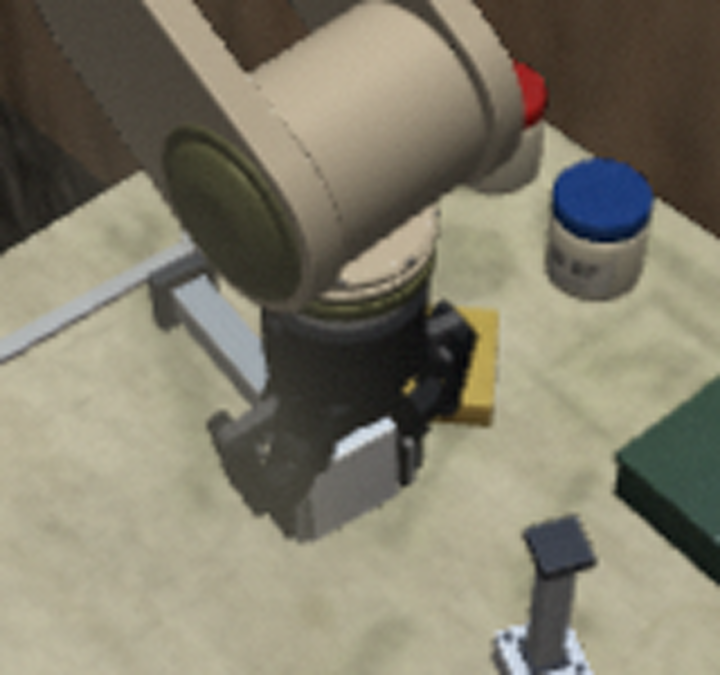

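Emit:
{"method": "drive_tool", "body": {
  "gripper": [0.656,0.656,0.656,0.658,0.658,0.658],
  "dp": [
    [0,0,0],
    [0,0,0],
    [0,0,0],
    [0,0,0],
    [0,0,0],
    [0,0,0]
  ],
  "twist": [0,0,0,0,0,0]
}}

```text
time_s: 16.25
eef_pos: [580.0, 130.3, 24.8]
ee_rot: [-0.0, 0.996, -0.087, 0.0]
force: [-0.0, -0.1, -0.2]
grip_width: 0.659
```

```bash
python3 snap.py s17 230 140 390 290 4.5
```

```text
t 16.25 p [580.  130.3  24.8] yaw -10.03 F [-0.  -0.1 -0.2] M [ 0.05 -0.05  0.01] w 0.659 | dp [-0.0248  0.0023  0.084 ] tw -0.0003
```

View pics/s17.png

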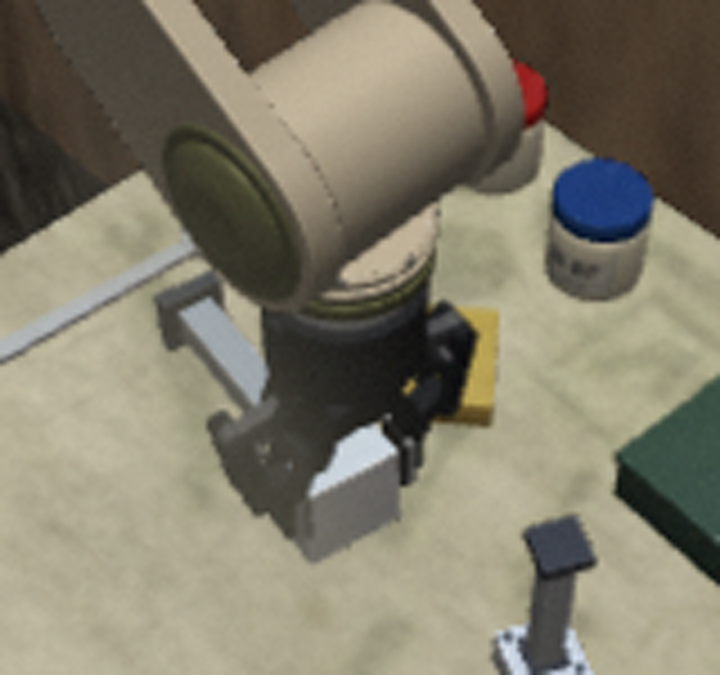

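At 0.658 the grip let go and the head settled back on the bench, from under 2 cm up. So the useful light-grip range is about 0.655–0.657. I'll regrip low in that range and try a few millimetres at a time.

Emit:
{"method": "drive_tool", "body": {
  "gripper": [0.7,0.7,0.7,0.7,0.66,0.656,0.656,0.656],
  "dp": [
    [0,0,0],
    [0,0,0.04],
    [0,0,0.08],
    [0,0,0.085],
    [0,0,0.085],
    [0,0,0.085],
    [0,0,0.085],
    [0,0,0.085]
  ],
  "twist": [0,0,0,0,0,0,0,0]
}}

```text
time_s: 17.1
eef_pos: [579.8, 130.3, 7.7]
ee_rot: [-0.0, 0.996, -0.087, -0.0]
force: [0.1, 0.2, -1.8]
grip_width: 0.657
```

Emit:
{"method": "drive_tool", "body": {
  "gripper": [0.656,0.656,0.656,0.656,0.656],
  "dp": [
    [0,0,-0.015],
    [0,0,-0.03],
    [0,0,-0.045],
    [0,0,-0.06],
    [0,0,-0.06]
  ],
  "twist": [0,0,0,0,0]
}}

```text
time_s: 17.6
eef_pos: [580.3, 130.3, 20.4]
ee_rot: [-0.0, 0.996, -0.087, 0.001]
force: [0.7, -0.2, 0.1]
grip_width: 0.655
```

```bash
python3 snap.py s18 230 140 390 290 4.5
```

```text
t 17.6 p [580.3 130.3  20.4] yaw -10.02 F [ 0.7 -0.2  0.1] M [-0.02  0.   -0.1 ] w 0.655 | dp [-0.0263  0.0025  0.0622] tw -0.0003
```

View pics/s18.png

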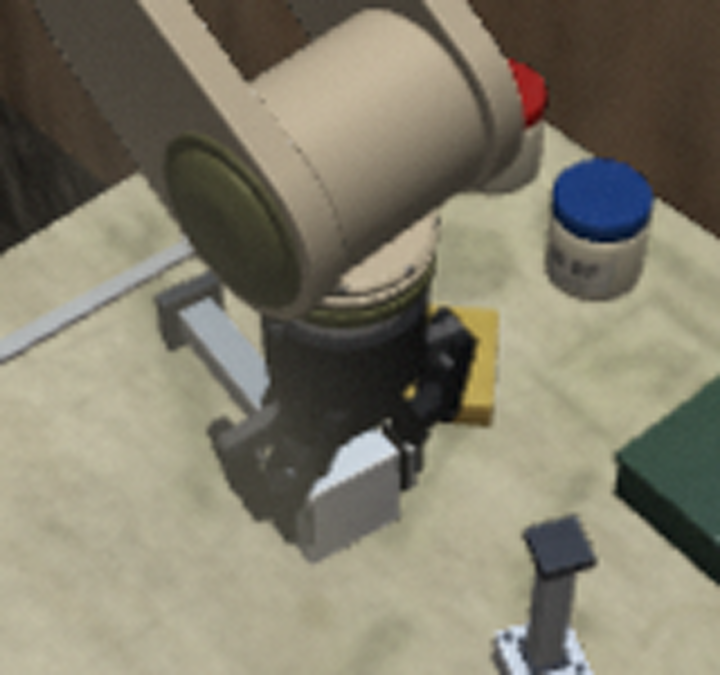

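Emit:
{"method": "drive_tool", "body": {
  "gripper": [0.67,0.67,0.67,0.655,0.655,0.655,0.655,0.655,0.655,0.655],
  "dp": [
    [0,0,0.03],
    [0,0,0.062],
    [0,0,0.062],
    [0,0,0.062],
    [0,0,0.062],
    [0,0,0.05],
    [0,0,0.04],
    [0,0,0.02],
    [0,0,0],
    [0,0,0]
  ],
  "twist": [0,0,0,0,0,0,0,0,0,0]
}}

```text
time_s: 18.65
eef_pos: [580.3, 130.3, 20.5]
ee_rot: [-0.0, 0.996, -0.087, 0.001]
force: [0.7, 0.4, -2.5]
grip_width: 0.657
```

```bash
python3 snap.py s19 230 140 390 290 4.5
```

```text
t 18.65 p [580.3 130.3  20.5] yaw -10.02 F [ 0.7  0.4 -2.5] M [ 0.   -0.06 -0.02] w 0.657 | dp [-0.0264  0.0027  0.0627] tw -0.0002
```

View pics/s19.png

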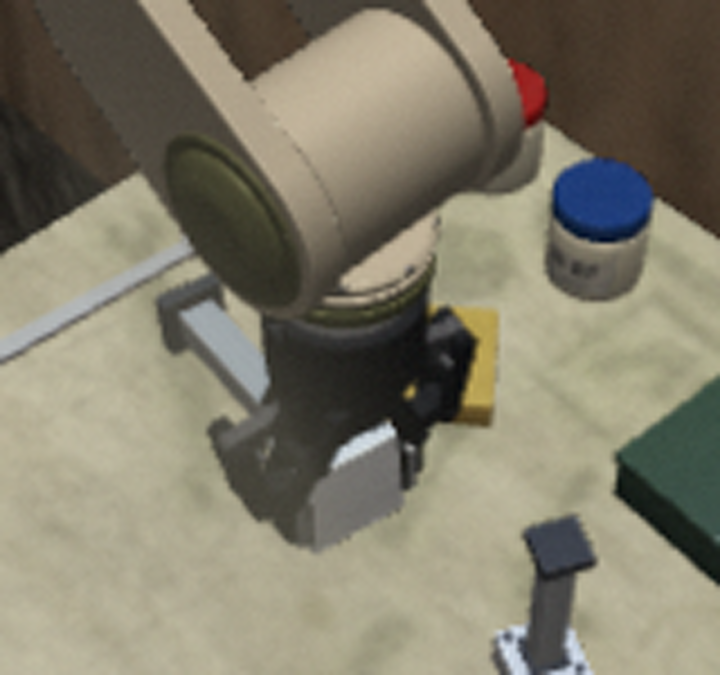

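At 0.655 the head rose 12 mm while the foot stayed on the bench, so it's pivoting in the light grip. I'll follow the arc about the foot edge from here.

```bash
python3 - <<'E'
import numpy as np
h=lambda t:170*np.sin(t)+19*np.cos(t)
X=lambda t:170*np.cos(t)-19*np.sin(t)
t0=np.radians(7.9)
for d in list(range(8,91,3)):
    t=np.radians(d);print(d,"x",round((X(t)-X(t0))/200,3),"z",round(-(h(t)-h(t0))/200,3))
E
```

```text
8 x -0.0 z -0.001
11 x -0.013 z -0.045
14 x -0.027 z -0.087
17 x -0.044 z -0.128
20 x -0.063 z -0.169
23 x -0.084 z -0.209
26 x -0.107 z -0.247
29 x -0.132 z -0.284
32 x -0.158 z -0.32
35 x -0.187 z -0.354
38 x -0.218 z -0.387
41 x -0.25 z -0.418
44 x -0.283 z -0.448
47 x -0.319 z -0.476
50 x -0.355 z -0.501
53 x -0.393 z -0.525
56 x -0.432 z -0.547
59 x -0.473 z -0.567
62 x -0.514 z -0.584
65 x -0.556 z -0.6
68 x -0.599 z -0.613
71 x -0.642 z -0.624
74 x -0.686 z -0.632
77 x -0.73 z -0.639
80 x -0.775 z -0.643
83 x -0.82 z -0.644
86 x -0.864 z -0.644
89 x -0.909 z -0.641
```

Emit:
{"method": "drive_tool", "body": {
  "gripper": [0.6548,0.6545,0.6545,0.6545,0.6545,0.6545,0.6545],
  "dp": [
    [0,0,0],
    [0,0,-0.015],
    [0,0,-0.03],
    [0,0,-0.05],
    [0,0,-0.075],
    [0,0,-0.1],
    [0,0,-0.1]
  ],
  "twist": [0,0,0,0,0,0,0]
}}

```text
time_s: 19.4
eef_pos: [580.4, 130.3, 40.7]
ee_rot: [-0.0, 0.996, -0.087, 0.001]
force: [0.9, 0.2, -1.8]
grip_width: 0.656
```

```bash
python3 snap.py s20 230 140 390 290 4.5
```

```text
t 19.4 p [580.4 130.3  40.7] yaw -10.02 F [ 0.9  0.2 -1.8] M [ 0.01 -0.09 -0.03] w 0.656 | dp [-0.0268  0.0028  0.1635] tw -0.0003
```

View pics/s20.png

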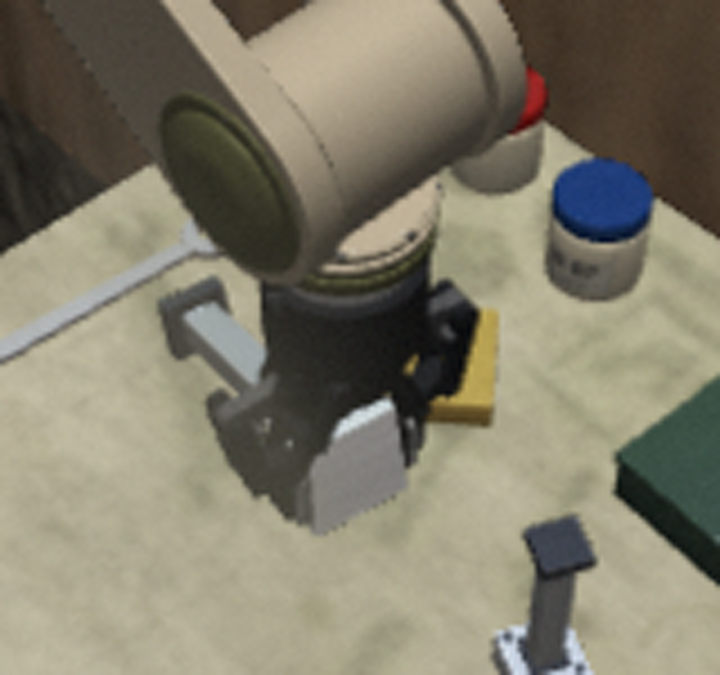

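The head is clearly tilting up about the grip with the foot still on the bench. Continuing to lift.

Emit:
{"method": "drive_tool", "body": {
  "gripper": [0.6545,0.6545,0.6545,0.6545,0.6545,0.6545,0.6545,0.6545],
  "dp": [
    [0,0,-0.015],
    [0,0,-0.035],
    [0,0,-0.06],
    [0,0,-0.085],
    [0,0,-0.11],
    [0,0,-0.135],
    [0,0,-0.15],
    [0,0,-0.15]
  ],
  "twist": [0,0,0,0,0,0,0,0]
}}

```text
time_s: 20.25
eef_pos: [580.2, 130.3, 70.3]
ee_rot: [-0.0, 0.996, -0.087, 0.001]
force: [1.5, -0.5, -2.1]
grip_width: 0.653
```

```bash
python3 snap.py s21 230 140 390 290 4.5
```

```text
t 20.25 p [580.2 130.3  70.3] yaw -10.03 F [ 1.5 -0.5 -2.1] M [-0.05 -0.09  0.  ] w 0.653 | dp [-0.0261  0.0025  0.3116] tw -0.0003
```

View pics/s21.png

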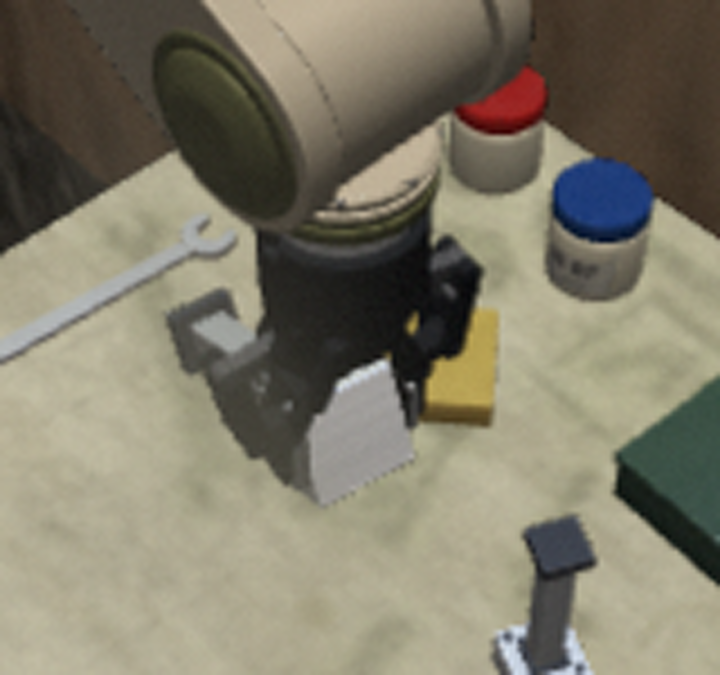

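Emit:
{"method": "drive_tool", "body": {
  "gripper": [0.6545,0.6545,0.6545,0.6545,0.6545,0.6545,0.6545,0.6545,0.6545],
  "dp": [
    [0,0,-0.015],
    [0,0,-0.035],
    [0,0,-0.06],
    [0,0,-0.085],
    [0,0,-0.11],
    [0,0,-0.135],
    [0,0,-0.16],
    [0,0,-0.175],
    [0,0,-0.175]
  ],
  "twist": [0,0,0,0,0,0,0,0,0]
}}

```text
time_s: 21.2
eef_pos: [580.2, 130.3, 105.3]
ee_rot: [-0.0, 0.996, -0.087, 0.001]
force: [0.9, -1.1, -0.3]
grip_width: 0.657
```

```bash
python3 snap.py s22 230 140 390 290 4.5
```

```text
t 21.2 p [580.2 130.3 105.3] yaw -10.02 F [ 0.9 -1.1 -0.3] M [-0.03 -0.16 -0.  ] w 0.657 | dp [-0.026   0.0025  0.4865] tw -0.0003
```

View pics/s22.png

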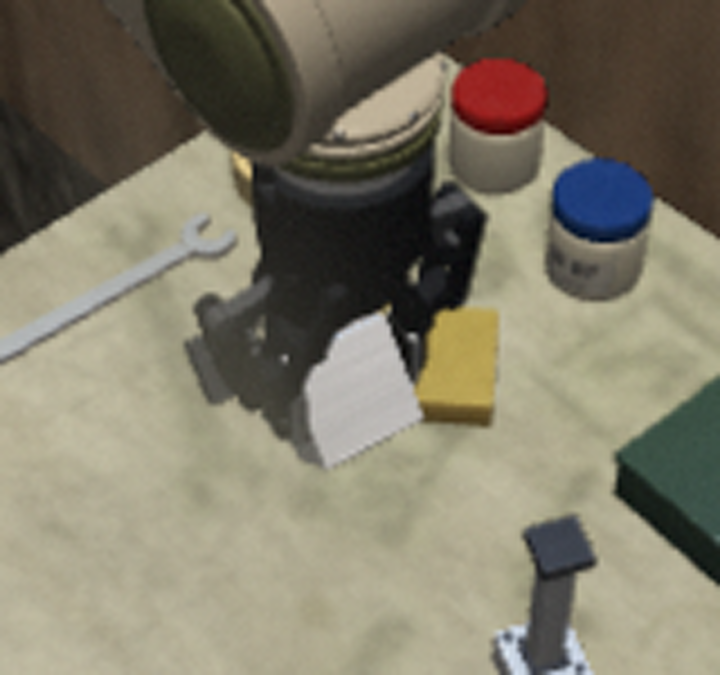

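Emit:
{"method": "drive_tool", "body": {
  "gripper": [0.6545,0.6545,0.6545,0.6545,0.6545,0.6545,0.6545,0.6545],
  "dp": [
    [0,0,-0.015],
    [0,0,-0.035],
    [0,0,-0.055],
    [0,0,-0.075],
    [0,0,-0.095],
    [0,0,-0.115],
    [0,0,-0.13],
    [0,0,-0.13]
  ],
  "twist": [0,0,0,0,0,0,0,0]
}}

```text
time_s: 22.05
eef_pos: [580.2, 130.3, 131.3]
ee_rot: [-0.0, 0.996, -0.087, 0.001]
force: [0.7, 1.0, -0.5]
grip_width: 0.655
```

```bash
python3 snap.py s23 230 140 390 290 4.5
```

```text
t 22.05 p [580.2 130.3 131.3] yaw -10.02 F [ 0.7  1.  -0.5] M [-0.05 -0.13  0.  ] w 0.655 | dp [-0.0258  0.0026  0.6165] tw -0.0002
```

View pics/s23.png

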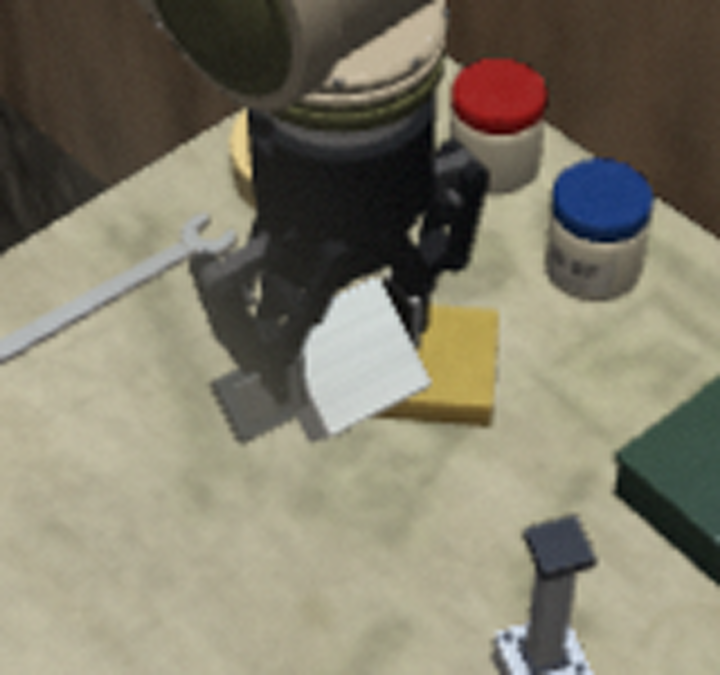

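Emit:
{"method": "drive_tool", "body": {
  "gripper": [0.6545,0.6545,0.6545,0.6545,0.6545,0.6545],
  "dp": [
    [0,0,-0.015],
    [0,0,-0.03],
    [0,0,-0.045],
    [0,0,-0.06],
    [0,0,-0.065],
    [0,0,-0.065]
  ],
  "twist": [0,0,0,0,0,0]
}}

```text
time_s: 22.7
eef_pos: [579.9, 130.3, 143.8]
ee_rot: [-0.0, 0.996, -0.087, 0.0]
force: [-0.5, 0.7, -3.3]
grip_width: 0.651
```

```bash
python3 snap.py s24 230 140 390 290 4.5
```

```text
t 22.7 p [579.9 130.3 143.8] yaw -10.03 F [-0.5  0.7 -3.3] M [0.   0.02 0.03] w 0.651 | dp [-0.0245  0.0023  0.6792] tw -0.0003
```

View pics/s24.png

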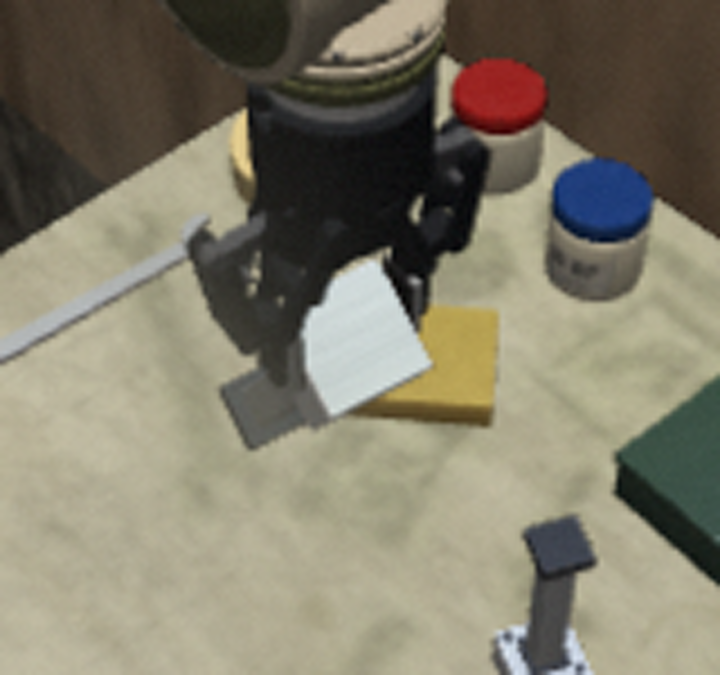

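```bash
cat > fitphi.py <<'E'
from h import *
from scipy.optimize import least_squares
def frame(phi,yaw):
    f=np.array([np.cos(yaw),np.sin(yaw),0]); v=np.array([-np.sin(yaw),np.cos(yaw),0]); k=np.array([0,0,1.])
    a=np.cos(phi)*f+np.sin(phi)*k      # foot->head direction
    w=-np.sin(phi)*f+np.cos(phi)*k     # 'top' side when lying
    return f,v,k,a,w
def pts(tcp,yaw,p,obs):
    d,z,phi,dy=p; f,v,k,a,w=frame(phi,yaw)
    o=np.array([tcp[0],tcp[1],0])+d*f+z*k+dy*v
    return np.array([o-s*a+vv*v+ww*w for s,vv,ww in obs]),o,a,w,v
def solve(c,tcp,yawdeg,obs,uv,x0):
    y=np.radians(yawdeg)
    r=least_squares(lambda p:np.r_[(proj(c,pts(tcp,y,p,obs)[0])-uv).ravel(),(p[3])/2],x0)
    P,o,a,w,v=pts(tcp,y,r.x,obs)
    print("phi",np.degrees(r.x[2]).round(1),"face centre d,z",r.x[:2].round(1),"dy",r.x[3].round(1),"res",r.fun.round(1))
    print("foot centre",(o-178*a).round(1),"foot lowest z",min((o-178*a+j*19*w)[2] for j in(1,-1)).round(1))
    for ss in (0,18,36): print(ss,(o-ss*a).round(1))
E
python3 - <<'E'
from fitphi import *
import pickle
a,b=pickle.load(open("c0.pkl","rb"))
S=lambda p:(230+(p[0]+.5)/4.5-.5,140+(p[1]+.5)/4.5-.5)
obs=[(0,-28,-28),(0,28,-28),(0,28,28),(166,-19,19),(166,-19,-19)]
uv=np.array([S(p) for p in((326,418),(432,362),(375,260),(220,388),(250,447))])
solve(a,(579.9,130.3),-10.03,obs,uv,[0,165,1.0,0])
E
```

```text
phi 58.1 face centre d,z [  6.  166.3] dy 0.5 res [ 0.3  0.1 -0.1  0.6 -0.1 -0.8 -0.5 -0.3  0.1  0.6  0.2]
foot centre [493.2 146.1  15.2] foot lowest z 5.1
0 [585.8 129.7 166.3]
18 [576.5 131.4 151. ]
36 [567.1 133.1 135.7]
```

The fit puts the plunger at φ = 58° with the foot about 5 mm off the bench; residuals are under 1 px. I'll set the foot back on the bench and swing the head over it with the tool moving toward the robot.

Emit:
{"method": "drive_tool", "body": {
  "gripper": [0.6545,0.6545,0.6545,0.6545,0.6545,0.6545,0.6545,0.6545],
  "dp": [
    [0,0,0.015],
    [0,0,0.025],
    [-0.03,0,0.015],
    [-0.06,0,0],
    [-0.09,0,-0.01],
    [-0.12,0,-0.02],
    [-0.15,0,-0.028],
    [-0.15,0,-0.028]
  ],
  "twist": [0,0,0,0,0,0,0,0]
}}

```text
time_s: 23.55
eef_pos: [549.7, 135.8, 149.7]
ee_rot: [-0.0, 0.996, -0.087, 0.0]
force: [-0.2, -0.5, -3.1]
grip_width: 0.661
```

```bash
python3 snap.py s25 230 140 390 290 4.5
```

```text
t 23.55 p [549.7 135.8 149.7] yaw -10.01 F [-0.2 -0.5 -3.1] M [-0.05 -0.05  0.02] w 0.661 | dp [0.129  0.003  0.7083] tw -0.0001
```

View pics/s25.png

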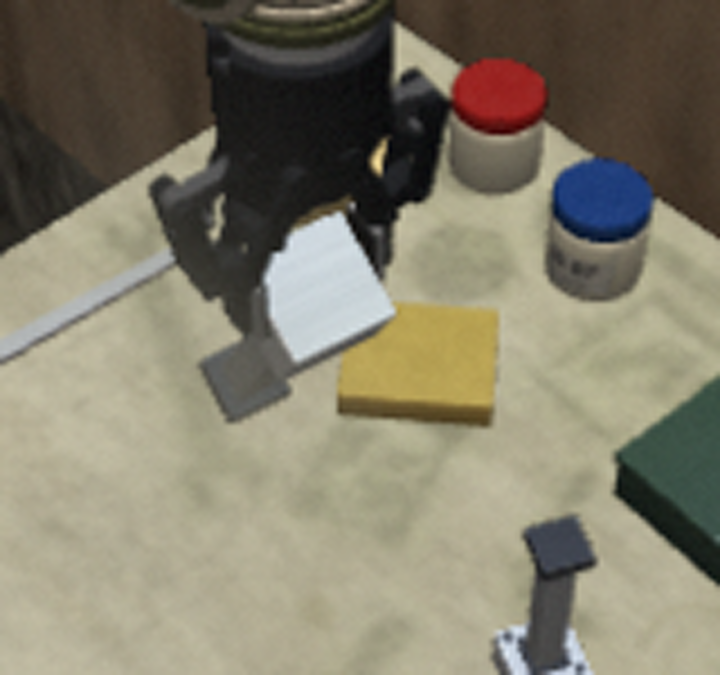

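```bash
cat > f.py <<'E'
from fitphi import *
import pickle,sys,json
from rig import ctrl
def run(face,foot,x0,ox=230,oy=140,sc=4.5):
    a,b=pickle.load(open("c0.pkl","rb")); s=ctrl.sense()
    S=lambda p:(ox+(p[0]+.5)/sc-.5,oy+(p[1]+.5)/sc-.5)
    obs=[(0,-28,-28),(0,28,-28),(0,28,28),(166,-19,19),(166,-19,-19)]
    pairs=[(o,S(p)) for o,p in zip(obs,face+foot) if p]
    q=s["ee_rot"];yw=np.degrees(2*np.arctan2(q[2],q[1]))
    solve(a,s["eef_pos"][:2],yw,[o for o,_ in pairs],np.array([p for _,p in pairs]),x0)
E
python3 -c "
from f import *
run([(290,365),(396,313),(342,212)],[(202,367),(235,420)],[0,165,1.0,0])"
```

```text
phi 62.3 face centre d,z [  6.7 172.4] dy 0.6 res [ 0.8  0.1  0.3  0.2 -0.7 -0.5 -0.4 -0.7 -0.4  1.1  0.3]
foot centre [475.3 149.5  14.8] foot lowest z 6.0
0 [556.9 135.1 172.4]
18 [548.6 136.5 156.4]
36 [540.4 138.  140.5]
```

Emit:
{"method": "drive_tool", "body": {
  "gripper": [0.6545,0.6545,0.6545,0.6545,0.6545,0.6545,0.6545,0.6545,0.6545],
  "dp": [
    [0,0,0.02],
    [0,0,0.035],
    [-0.02,0,0.035],
    [-0.05,0,0.03],
    [-0.08,0,0.025],
    [-0.11,0,0.02],
    [-0.14,0,0.015],
    [-0.16,0,0.01],
    [-0.16,0,0.01]
  ],
  "twist": [0,0,0,0,0,0,0,0,0]
}}

```text
time_s: 24.5
eef_pos: [518.1, 141.3, 147.3]
ee_rot: [0.0, 0.996, -0.087, -0.0]
force: [1.4, -0.2, 3.3]
grip_width: 0.655
```

```bash
python3 snap.py s26 210 140 370 290 4.5
```

```text
t 24.5 p [518.1 141.3 147.3] yaw -10.01 F [ 1.4 -0.2  3.3] M [-0.04 -0.03 -0.02] w 0.655 | dp [0.2896 0.0027 0.6964] tw -0.0001
```

View pics/s26.png

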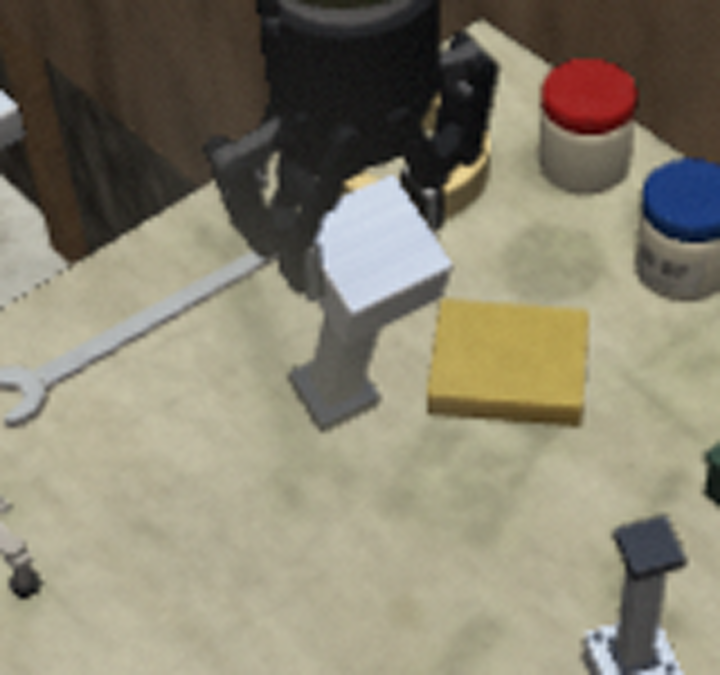

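```bash
python3 -c "
from f import *
run([(352,313),(451,265),(395,178)],[(290,378),(324,430)],[0,165,1.3,0],210)"
```

```text
phi 73.1 face centre d,z [  8.6 174.1] dy 0.7 res [-0.3  0.6  0.6  0.3 -0.6 -0.9 -0.1 -0.4  0.   0.6  0.4]
foot centre [476.  149.4   3.8] foot lowest z -1.7
0 [527.  140.5 174.1]
18 [521.8 141.4 156.9]
36 [516.7 142.3 139.7]
```

Near-upright at φ = 73° with the foot on the bench. Continuing the arc to vertical.

Emit:
{"method": "drive_tool", "body": {
  "gripper": [0.6545,0.6545,0.6545,0.6545,0.6545,0.6545,0.6545,0.6545,0.6545],
  "dp": [
    [-0.02,0,-0.003],
    [-0.05,0,-0.007],
    [-0.08,0,-0.009],
    [-0.11,0,-0.01],
    [-0.14,0,-0.011],
    [-0.17,0,-0.01],
    [-0.2,0,-0.009],
    [-0.225,0,-0.007],
    [-0.225,0,-0.007]
  ],
  "twist": [0,0,0,0,0,0,0,0,0]
}}

```text
time_s: 25.45
eef_pos: [473.8, 149.1, 148.6]
ee_rot: [0.0, 0.996, -0.087, -0.0]
force: [-0.4, 0.0, -1.4]
grip_width: 0.656
```

```bash
python3 snap.py s27 190 130 350 280 4.5
```

```text
t 25.45 p [473.8 149.1 148.6] yaw -10.01 F [-0.4  0.  -1.4] M [-0.02  0.04  0.01] w 0.656 | dp [0.5144 0.0025 0.7029] tw -0.0001
```

View pics/s27.png

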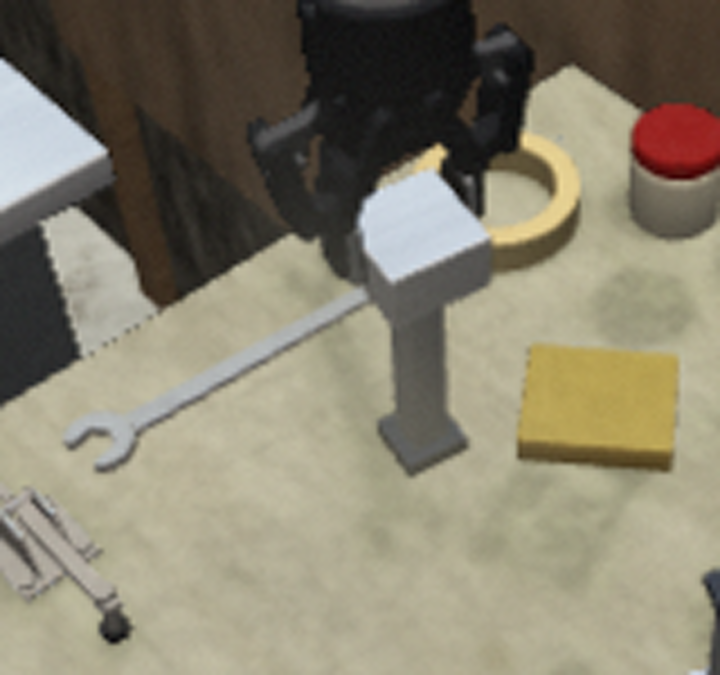

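```bash
python3 -c "
from f import *
run([(398,280),(492,236),(435,170)],[(379,425),(413,475-10)],[0,165,1.5,0],190,130)
run([(398,280),(492,236),(435,170)],[None,None],[0,165,1.5,0],190,130)"
```

```text
phi 87.5 face centre d,z [ 10. 181.] dy 1.2 res [-1.1  0.6  0.8  0.   0.  -1.  -0.2 -0.5 -0.   1.2  0.6]
foot centre [476.6 149.8   3.2] foot lowest z 2.4
0 [484.2 148.4 181. ]
18 [483.4 148.6 163.1]
36 [482.7 148.7 145.1]
phi 91.7 face centre d,z [ 11.6 181.7] dy 0.4 res [-1.2  0.4  0.9 -0.3  0.1 -0.   0.2]
foot centre [490.8 146.4   3.7] foot lowest z 3.2
0 [485.6 147.4 181.7]
18 [486.2 147.3 163.7]
36 [486.7 147.2 145.7]
```

φ ≈ 88°, with the foot essentially on the bench. I'll press down lightly so the foot seats flat, then firm up the grip.

Emit:
{"method": "drive_tool", "body": {
  "gripper": [0.6545,0.6545,0.6545,0.6545,0.6545],
  "dp": [
    [-0.005,0,0.005],
    [-0.01,0,0.01],
    [-0.012,0,0.015],
    [-0.012,0,0.02],
    [-0.012,0,0.02]
  ],
  "twist": [0,0,0,0,0]
}}

```text
time_s: 26.0
eef_pos: [473.0, 149.3, 145.7]
ee_rot: [-0.0, 0.996, -0.087, 0.001]
force: [-0.3, -0.8, 6.6]
grip_width: 0.653
```

```bash
python3 snap.py s28 190 130 350 280 4.5
```

```text
t 26.0 p [473.  149.3 145.7] yaw -10.03 F [-0.3 -0.8  6.6] M [-0.13  0.1   0.01] w 0.653 | dp [0.5185 0.0027 0.6886] tw -0.0004
```

View pics/s28.png

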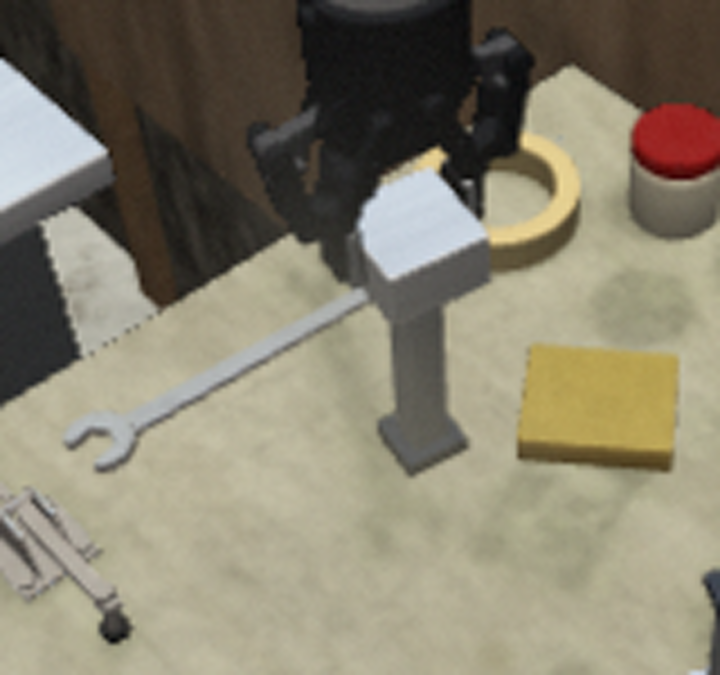

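```bash
cat > ov.py <<'E'
from h import *
import sys
def overlay(c,o,a,yaw,name,box,sc):
    # o: face centre; a: foot->head unit
    x0,y0,x1,y1=box
    im=cv2.resize(np.ascontiguousarray(c["pixels"][y0:y1,x0:x1,::-1]),None,fx=sc,fy=sc,interpolation=cv2.INTER_CUBIC)
    v=np.array([-np.sin(yaw),np.cos(yaw),0]); w=np.cross(a,v)
    def uv(P): return tuple(int(q) for q in ((proj(c,P)[0]-[x0,y0]+.5)*sc-.5).round())
    for s0,s1,h in((0,36,28),(36,166,11),(166,178,19)):
        C=[(i*h,j*h) for i,j in((1,1),(1,-1),(-1,-1),(-1,1))]
        for k in range(4):
            p=lambda s,q:o-s*a+q[0]*v+q[1]*w
            for A,B in((p(s0,C[k]),p(s0,C[k-1])),(p(s1,C[k]),p(s1,C[k-1])),(p(s0,C[k]),p(s1,C[k]))):
                cv2.line(im,uv(A),uv(B),(0,0,255),1)
    cv2.imwrite(name,im)
E
python3 - <<'E'
from ov import *
c=cap("scene"); yaw=np.radians(-10.0)
overlay(c,np.array([482.5,149.,178]),np.array([0,0,1.]),yaw,"pics/ov1.png",(260,155,310,240),7)
E
```

```text
(no output)
```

View pics/ov1.png

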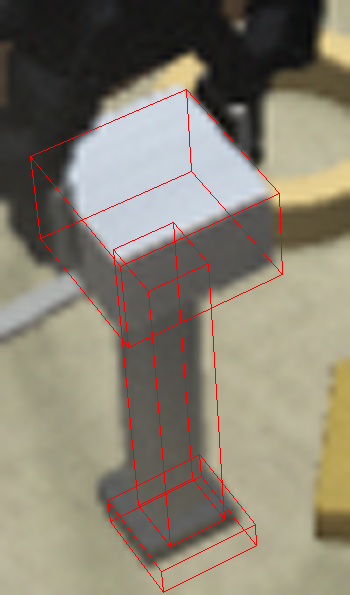

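```bash
python3 - <<'E'
from h import *
c=cap("scene")
im=c["pixels"][155:245,255:315,::-1]
cv2.imwrite("pics/z1.png",cv2.resize(im,None,fx=6.6,fy=6.6,interpolation=cv2.INTER_LANCZOS4))
E
```

```text
(no output)
```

View pics/z1.png

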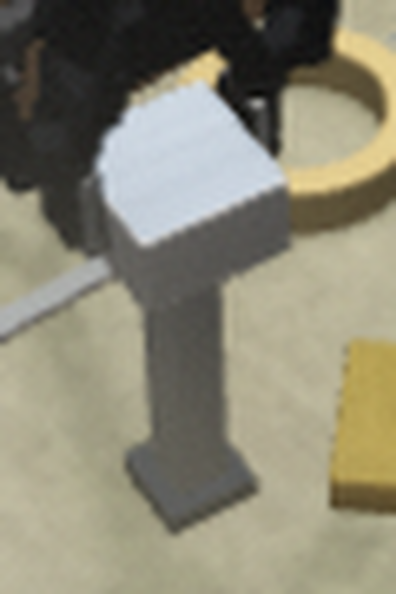

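```bash
cat > fit3.py <<'E'
from h import *
from scipy.optimize import least_squares
def fit3(c,obs,uv,x0,yawdeg,zfix=None,fityaw=False):
    def geo(p):
        yaw=np.radians(yawdeg)+(p[5] if fityaw else 0)
        f=np.array([np.cos(yaw),np.sin(yaw),0]);v=np.array([-np.sin(yaw),np.cos(yaw),0])
        a=np.array([0,0,1.])+p[3]*f+p[4]*v; a/=np.linalg.norm(a)
        v2=v-a*(v@a); v2/=np.linalg.norm(v2); w=np.cross(a,v2) # points -> -? 
        return np.array(p[:3]),a,v2,-w*np.sign(w@f)*-1
    def res(p):
        o,a,v,f=geo(p)
        P=np.array([o-s*a+q*v+r*f for s,q,r in obs])
        r=(proj(c,P)-uv).ravel()
        return np.r_[r,[] if zfix is None else (p[2]-zfix)/1.0]
    r=least_squares(res,list(x0)+[0,0]+([0] if fityaw else []))
    o,a,v,f=geo(r.x)
    print("face",o.round(1),"tilt deg fwd,left",np.degrees(r.x[3:5]).round(1),"foot",(o-178*a).round(1),"yaw+",np.degrees(r.x[5]).round(1) if fityaw else "", "rms",np.sqrt((r.fun**2).mean()).round(2)); print(r.fun.round(1))
    return o,a
E
python3 - <<'E'
from fit3 import *
import pickle
a,b=pickle.load(open("c0.pkl","rb"))
S=lambda p:(255+(p[0]+.5)/6.6-.5,155+(p[1]+.5)/6.6-.5)
obs=[(0,-28,28),(0,28,28),(0,28,-28),(36,-28,28),(36,28,28),(166,-19,-19),(178,-19,19),(178,19,19),(166,-19,19)]
uv=np.array([S(p) for p in((148,245),(289,186),(207,83),(150,305),(289,245),(126,463),(175,533),(258,492),(175,519))])
fit3(a,obs,uv,[480,149,178],-10.0)
fit3(a,obs,uv,[480,149,178],-10.0,178)
E
```

```text
face [449.7 173.8 140. ] tilt deg fwd,left [0.1 1.5] foot [448.5 169.3 -37.9] yaw+  rms 0.63
[-0.1 -0.9 -0.1 -1.1 -0.2  0.5  0.3  1.1 -0.   1.   0.  -1.4  0.1  0.5
  0.   0.6 -0.1 -0.3]
face [478.8 151.  177.8] tilt deg fwd,left [2.1 0.2] foot [ 4.723e+02  1.516e+02 -1.000e-01] yaw+  rms 0.88
[-0.7 -0.2  0.7 -1.5 -0.3 -1.3 -0.2  1.9  0.7  0.8 -0.5 -1.7 -0.   1.
  0.5  0.6 -0.2  0.2 -0.2]
```

The tilt estimate is 0–2° and depends on the depth assumption. With 6.6 N pressing the foot flat, I'll ease the jaws a hair so it seats itself, still caged, then recentre on the head and grip firmly.

Emit:
{"method": "drive_tool", "body": {
  "gripper": [0.655,0.656,0.657,0.658,0.659,0.66,0.665,0.67],
  "dp": [
    [0,0,0],
    [0,0,0],
    [0,0,0],
    [0,0,0],
    [0,0,0],
    [0,0,0],
    [0,0,0],
    [0,0,0]
  ],
  "twist": [0,0,0,0,0,0,0,0]
}}

```text
time_s: 26.95
eef_pos: [472.2, 149.3, 144.7]
ee_rot: [-0.0, 0.996, -0.087, -0.0]
force: [1.1, -0.1, -0.2]
grip_width: 0.669
```

```bash
python3 snap.py s29 255 155 315 245 6.6
```

```text
t 26.95 p [472.2 149.3 144.7] yaw -10.03 F [ 1.1 -0.1 -0.2] M [-0.02  0.01 -0.03] w 0.669 | dp [0.5226 0.0022 0.6834] tw -0.0003
```

View pics/s29.png

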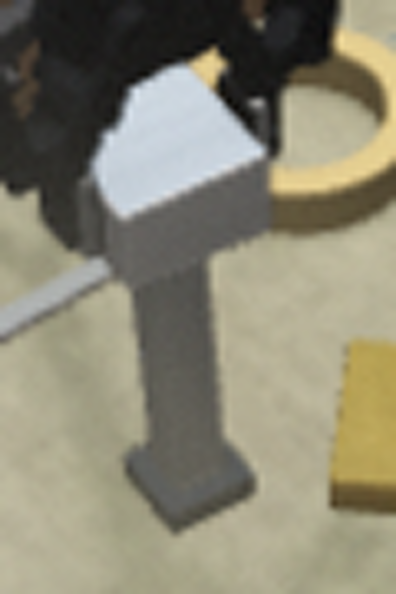

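```bash
python3 - <<'E'
from fit3 import *
import pickle
a,b=pickle.load(open("c0.pkl","rb"))
S=lambda p:(255+(p[0]+.5)/6.6-.5,155+(p[1]+.5)/6.6-.5)
obs=[(0,-28,28),(0,28,28),(36,-28,28),(36,28,28),(166,-19,-19),(178,-19,19),(178,19,19),(166,-19,19)]
uv=np.array([S(p) for p in((124,218),(267,155),(131,283),(268,222),(126,463),(178,533),(256,490),(178,519))])
fit3(a,obs,uv,[480,149,178],-10.0)
fit3(a,obs,uv,[480,149,178],-10.0,178)
E
```

```text
face [431.6 178.  134.7] tilt deg fwd,left [-5.2  1.2] foot [446.8 171.5 -42.6] yaw+  rms 0.64
[-0.1 -1.  -0.6 -0.5  0.4  0.9  0.2  1.1  0.2 -0.9 -0.1  0.3  0.6  0.7
 -0.5 -0.7]
face [465.  152.5 177.9] tilt deg fwd,left [-2.7 -0.3] foot [4.732e+02 1.518e+02 1.000e-01] yaw+  rms 0.81
[-0.8 -0.7  0.2 -1.3 -0.2  1.5  1.   0.6 -0.4 -1.4 -0.2  0.7  1.1  0.6
 -0.6 -0.3 -0.1]
```

Emit:
{"method": "drive_tool", "body": {
  "gripper": [0.67],
  "dp": [
    [0,0,0]
  ],
  "twist": [0]
}}

```text
time_s: 27.1
eef_pos: [472.1, 149.3, 144.7]
ee_rot: [-0.0, 0.996, -0.087, -0.0]
force: [-0.1, -0.1, 0.1]
grip_width: 0.67
```

```bash
python3 snap.py s30 255 155 315 245 6.6
```

```text
t 27.1 p [472.1 149.3 144.7] yaw -10.03 F [-0.1 -0.1  0.1] M [-0.04  0.04 -0.04] w 0.67 | dp [0.5226 0.0022 0.6835] tw -0.0003
```

View pics/s30.png

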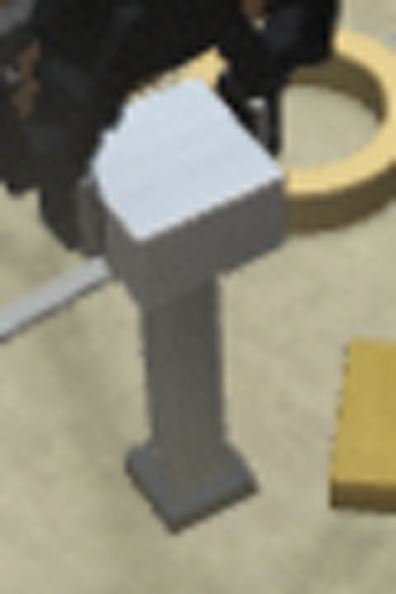

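It was rocking slightly on its foot and is coming back to the middle. I'll let it settle, still caged by the fingers.

Emit:
{"method": "drive_tool", "body": {
  "gripper": [0.67,0.67,0.67,0.67,0.67,0.67],
  "dp": [
    [0,0,0],
    [0,0,0],
    [0,0,0],
    [0,0,0],
    [0,0,0],
    [0,0,0]
  ],
  "twist": [0,0,0,0,0,0]
}}

```text
time_s: 27.75
eef_pos: [472.1, 149.3, 144.7]
ee_rot: [0.0, 0.996, -0.087, -0.0]
force: [0.4, 0.6, 0.0]
grip_width: 0.67
```

```bash
python3 snap.py s31 255 155 315 245 6.6
```

```text
t 27.75 p [472.1 149.3 144.7] yaw -10.02 F [0.4 0.6 0. ] M [0.04 0.04 0.01] w 0.67 | dp [0.5227 0.0023 0.6835] tw -0.0003
```

View pics/s31.png

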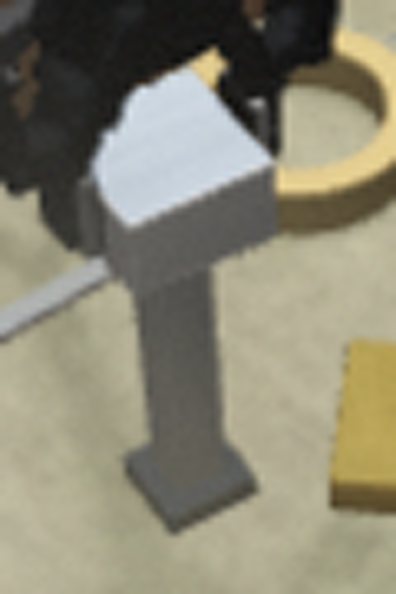

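Emit:
{"method": "drive_tool", "body": {
  "gripper": [0.67,0.67,0.67,0.67,0.67,0.67,0.67,0.67,0.67,0.67,0.67,0.67],
  "dp": [
    [0,0,0],
    [0,0,0],
    [0,0,0],
    [0,0,0],
    [0,0,0],
    [0,0,0],
    [0,0,0],
    [0,0,0],
    [0,0,0],
    [0,0,0],
    [0,0,0],
    [0,0,0]
  ],
  "twist": [0,0,0,0,0,0,0,0,0,0,0,0]
}}

```text
time_s: 29.0
eef_pos: [472.1, 149.3, 144.7]
ee_rot: [0.0, 0.996, -0.087, 0.0]
force: [-0.4, 0.1, -0.0]
grip_width: 0.671
```

```bash
python3 snap.py s32 255 155 315 245 6.6; python3 snap.py s33 255 155 315 245 6.6; python3 - <<'E'
import cv2,numpy as np
a=cv2.imread("pics/s32.png").astype(int);b=cv2.imread("pics/s33.png").astype(int);print(abs(a-b).mean(),abs(a-b).max())
E
```

```text
t 29.0 p [472.1 149.3 144.7] yaw -10.02 F [-0.4  0.1 -0. ] M [-0.01 -0.02 -0.02] w 0.671 | dp [0.5227 0.0023 0.6835] tw -0.0003
t 29.05 p [472.1 149.3 144.7] yaw -10.03 F [-0.9  0.2  1.2] M [ 0.   -0.06 -0.03] w 0.673 | dp [0.5227 0.0022 0.6835] tw -0.0003
2.214520343729098 149
```

View pics/s33.png

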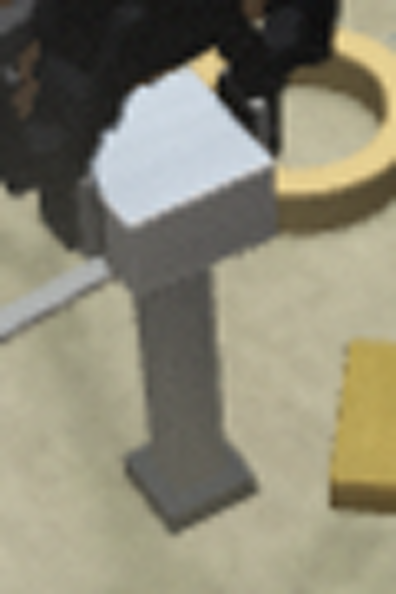

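```bash
python3 - <<'E'
import cv2,numpy as np
I=lambda n:cv2.imread(f"pics/{n}.png").astype(int)
for p,q in(("s31","s33"),("s32","s33"),("s31","s32"),("s30","s33")): print(p,q,abs(I(p)-I(q))[60:580,90:300].mean().round(2))
from fit3 import *
import pickle
from scipy.optimize import least_squares
a,b=pickle.load(open("c0.pkl","rb"))
S=lambda p:(255+(p[0]+.5)/6.6-.5,155+(p[1]+.5)/6.6-.5)
obs=np.array([(0,-28,28),(0,28,28),(36,-28,28),(36,28,28),(166,-19,-19),(178,-19,19),(178,19,19),(166,-19,19)])
uv=np.array([S(p) for p in((128,226),(274,160),(135,290),(274,230),(126,463),(176,533),(258,490),(176,519))])
def res(p):
    f=np.array([np.cos(p[2]),np.sin(p[2]),0]);v=np.array([-f[1],f[0],0])
    P=np.array([p[0],p[1],178])+obs[:,:1]*[[0,0,-1]]+obs[:,1:2]*v+obs[:,2:]*f
    return (proj(a,P)-uv).ravel()
r=least_squares(res,[475,150,-.17]);print(r.x[:2].round(1),np.degrees(r.x[2]).round(1),r.fun.round(1))
fit3(a,[tuple(o) for o in obs],uv,[480,149,178],-10.0,178)
E
```

```text
s31 s33 1.24
s32 s33 3.34
s31 s32 3.39
s30 s33 6.68
[470.1 151.5] -8.3 [ 0.4  0.1  0.5 -0.5  0.5  2.   1.   0.5 -1.3 -1.9 -0.5  0.3 -0.  -0.1
 -0.8 -0.5]
face [468.4 151.9 177.9] tilt deg fwd,left [-1.4 -0.2] foot [472.8 151.8  -0. ] yaw+  rms 0.71
[-0.5 -0.7  0.  -0.9 -0.1  1.4  0.7  0.3 -0.4 -1.5 -0.   0.8  0.7  0.6
 -0.4 -0.2 -0.1]
```

Emit:
{"method": "drive_tool", "body": {
  "gripper": [0.67,0.67,0.67,0.67,0.67,0.67,0.67,0.67,0.67,0.67],
  "dp": [
    [0,0,0.01],
    [0,0,0.02],
    [0,0,0.02],
    [0,0,0.02],
    [0,0,0.02],
    [0,0,0.02],
    [0,0,0.02],
    [0,0,0.02],
    [0,0,0.02],
    [0,0,0.02]
  ],
  "twist": [0,0,0,0,0,0,0,0,0,0]
}}

```text
time_s: 30.1
eef_pos: [472.1, 149.4, 140.7]
ee_rot: [0.0, 0.996, -0.087, -0.0]
force: [0.8, -0.1, 0.6]
grip_width: 0.669
```

```bash
python3 - <<'E'
from h import *
cs=[cap("scene")["pixels"].astype(int) for _ in range(4)]
for i in range(3): print(abs(cs[i+1]-cs[i])[160:240,270:300].mean().round(2))
cv2.imwrite("pics/s34.png",cv2.resize(cs[-1][155:245,255:315,::-1].astype(np.uint8),None,fx=6.6,fy=6.6,interpolation=cv2.INTER_CUBIC))
E
```

```text
1.55
4.11
2.75
```

View pics/s34.png

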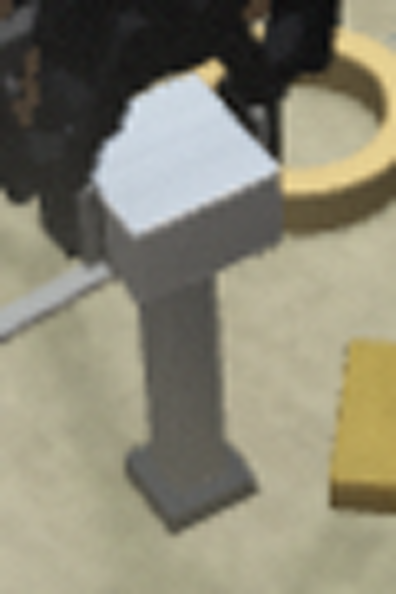

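It's still rocking gently, about ±1°, around vertical. I'll catch it with a light grip, slide the pads down slightly so the press seats the foot flat, then tighten.

Emit:
{"method": "drive_tool", "body": {
  "gripper": [0.66,0.657,0.655,0.6545,0.6545,0.6545,0.6545,0.6545,0.6545,0.6545,0.6545,0.6545],
  "dp": [
    [0,0,0],
    [0,0,0],
    [0,0,0],
    [0,0,0],
    [0,0,0.005],
    [0,0,0.01],
    [0,0,0.015],
    [0,0,0.02],
    [0,0,0.025],
    [0,0,0.025],
    [0,0,0.025],
    [0,0,0.025]
  ],
  "twist": [0,0,0,0,0,0,0,0,0,0,0,0]
}}

```text
time_s: 31.5
eef_pos: [472.7, 149.3, 136.5]
ee_rot: [-0.0, 0.996, -0.087, 0.001]
force: [-0.7, -0.4, 5.5]
grip_width: 0.656
```

```bash
python3 snap.py s35 255 155 315 245 6.6;python3 - <<'E'
from h import *
cs=[cap("scene")["pixels"].astype(int) for _ in range(3)]
for i in range(2): print(abs(cs[i+1]-cs[i])[160:240,270:300].mean().round(2))
E
```

```text
t 31.5 p [472.7 149.3 136.5] yaw -10.02 F [-0.7 -0.4  5.5] M [-0.13  0.08 -0.04] w 0.656 | dp [0.5201 0.0026 0.6424] tw -0.0002
1.33
1.35
```

View pics/s35.png

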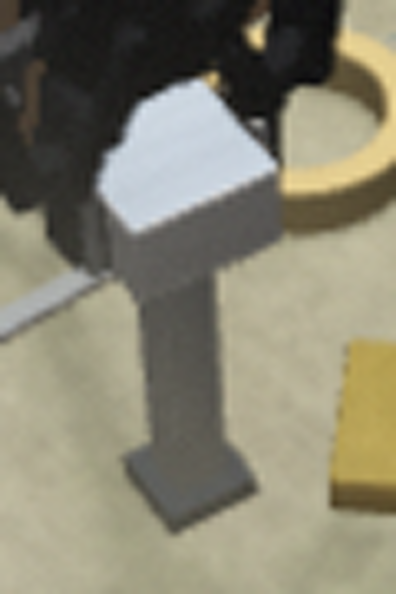

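Image differences are now at noise level, so the rocking is damped and the foot is flat. Tightening and lifting.

Emit:
{"method": "drive_tool", "body": {
  "gripper": [0.645,0.635,0.635,0.635,0.635,0.635,0.635,0.635,0.635],
  "dp": [
    [0,0,0],
    [0,0,0],
    [0,0,0],
    [0,0,0],
    [0,0,-0.03],
    [0,0,-0.08],
    [0,0,-0.15],
    [0,0,-0.2],
    [0,0,-0.2]
  ],
  "twist": [0,0,0,0,0,0,0,0,0],
  "newtons": 40
}}

```text
time_s: 32.6
eef_pos: [472.7, 149.4, 177.1]
ee_rot: [-0.0, 0.996, -0.087, 0.001]
force: [-0.2, -0.4, -3.9]
grip_width: 0.65
```

```bash
python3 -c "
from go import *
delta(618.2,-22.8,176.5,-22.5)"; python3 snap.py s36 235 125 315 245 4.8
```

```text
t 32.6 p [472.7 149.4 177.1] yaw -10.02 F [-0.2 -0.4 -3.9] M [-0.   -0.06 -0.01] w 0.65 | dp [0.8662 0.7214 0.0029] tw 0.1386
t 32.6 p [472.7 149.4 177.1] yaw -10.02 F [-0.2 -0.4 -3.9] M [-0.   -0.06 -0.01] w 0.65 | dp [0.5199 0.0032 0.8454] tw -0.0002
```

View pics/s36.png

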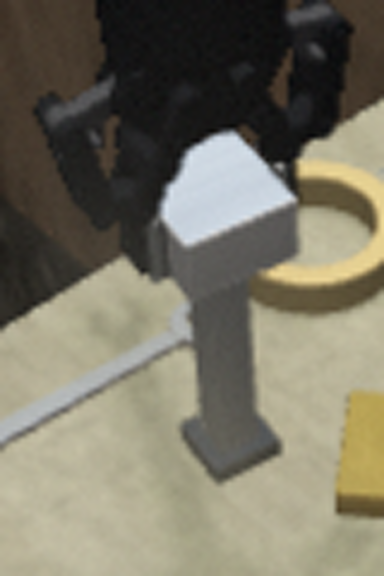

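Lifted upright and held. Moving it over the slat smoothly, turning to match the slat's yaw.

Emit:
{"method": "drive_tool", "body": {
  "gripper": [0.635,0.635,0.635,0.635,0.635,0.635,0.635,0.635,0.635,0.635,0.635,0.635,0.635,0.635,0.635],
  "dp": [
    [0.03,0.025,0],
    [0.09,0.075,0],
    [0.17,0.142,0],
    [0.26,0.217,0],
    [0.35,0.292,0],
    [0.44,0.367,0],
    [0.53,0.442,0],
    [0.61,0.508,0],
    [0.69,0.575,0],
    [0.76,0.633,0],
    [0.81,0.675,0],
    [0.845,0.704,0],
    [0.866,0.721,0],
    [0.866,0.721,0],
    [0.866,0.721,0]
  ],
  "twist": [0,0.01,0.025,0.04,0.055,0.07,0.085,0.1,0.115,0.125,0.13,0.135,0.139,0.139,0.139]
}}

```text
time_s: 34.15
eef_pos: [617.4, -22.4, 175.7]
ee_rot: [-0.0, 0.981, -0.195, -0.0]
force: [-0.5, -0.6, -4.1]
grip_width: 0.649
```

```bash
python3 -c "
from go import *
delta(618.2,-22.8,156,-22.5)"; python3 snap.py s37 210 190 330 330 4.2
```

```text
t 34.15 p [617.4 -22.4 175.7] yaw -22.51 F [-0.5 -0.6 -4.1] M [0.03 0.03 0.01] w 0.649 | dp [0.0045 0.0002 0.0983] tw -0.0001
t 34.15 p [617.4 -22.4 175.7] yaw -22.51 F [-0.5 -0.6 -4.1] M [0.03 0.03 0.01] w 0.649 | dp [-0.4888 -0.6261  0.8383] tw -0.139
```

View pics/s37.png

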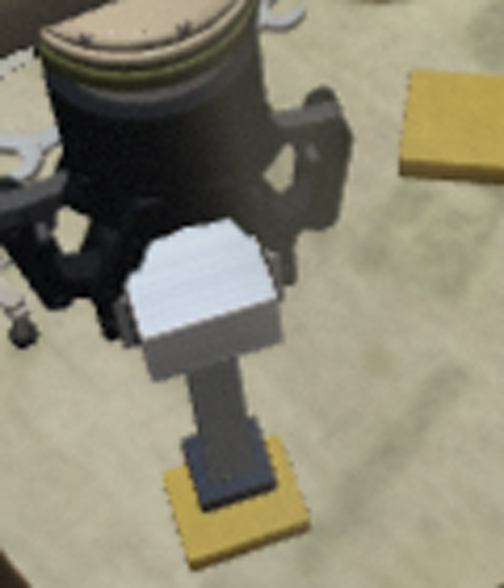

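The foot (dark, crop 228,468) is over the slat (crop 237,500). Lowering to about 4 mm above it to check centring.

Emit:
{"method": "drive_tool", "body": {
  "gripper": [0.635,0.635,0.635,0.635,0.635,0.635],
  "dp": [
    [0.003,0,0.03],
    [0.003,0,0.06],
    [0.003,0,0.085],
    [0.003,0,0.1],
    [0.003,0,0.103],
    [0.003,0,0.103]
  ],
  "twist": [0,0,0,0,0,0]
}}

```text
time_s: 34.8
eef_pos: [618.2, -23.0, 155.1]
ee_rot: [-0.0, 0.981, -0.195, -0.0]
force: [0.2, -1.2, -3.4]
grip_width: 0.653
```

```bash
python3 snap.py s38 235 270 300 335 9;python3 - <<'E'
from h import *
b=cap("top"); crop(b,"pics/t38.png",350,150,410,200,9)
E
```

```text
t 34.8 p [618.2 -23.  155.1] yaw -22.54 F [ 0.2 -1.2 -3.4] M [-0.01  0.    0.08] w 0.653 | dp [-0.494  -0.6272  0.7353] tw -0.1393
```

View pics/s38.png

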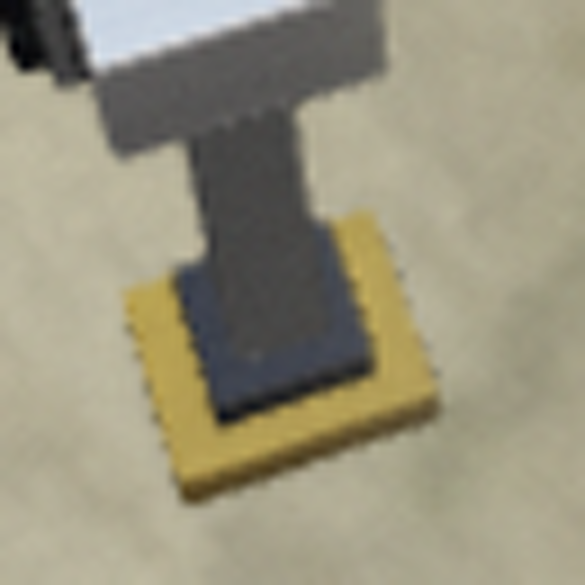

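View pics/t38.png

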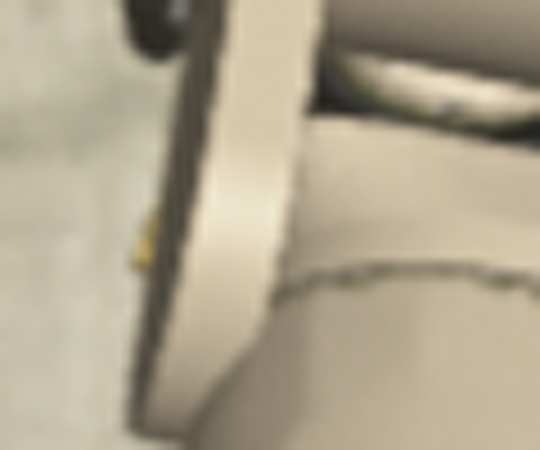

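```bash
python3 - <<'E'
from h import *
import pickle
a,b=pickle.load(open("c0.pkl","rb"))
S=lambda p:(235+(p[0]+.5)/9-.5,270+(p[1]+.5)/9-.5)
sl=[ray(a,S(p),14) for p in((125,290),(372,212),(440,397),(183,487))]
print(np.round(sl,1)); C=np.mean(sl,0); print("slat c",C.round(1))
for z in(18.6,):
    fb=[ray(a,S(p),z) for p in((223,425),(373,372))]; print("foot front edge",np.round(fb,1),np.linalg.norm(fb[0]-fb[1]).round(1))
ft=[ray(a,S(p),30.6) for p in((175,270),(332,220))]; print("foot back top",np.round(ft,1),np.linalg.norm(ft[0]-ft[1]).round(1))
F=(np.mean(fb,0)+np.mean(ft,0))/2
d=F-C; y=np.radians(-22.5); print("foot c",F.round(1),"offset along tool x,y",(d[:2]@[np.cos(y),np.sin(y)]).round(1),(d[:2]@[np.sin(y),-np.cos(y)]).round(1))
E
```

```text
[[582.5 -39.7  14. ]
 [606.6  15.6  14. ]
 [654.1  -3.5  14. ]
 [630.8 -59.8  14. ]]
slat c [618.5 -21.8  14. ]
foot front edge [[627.3 -45.   18.6]
 [640.7 -11.9  18.6]] 35.7
foot back top [[594.8 -32.1  30.6]
 [609.7   2.4  30.6]] 37.6
foot c [618.1 -21.6  24.6] offset along tool x,y -0.4 -0.0
```

The foot is centred on the slat within about 0.5 mm, both measured in the same camera. Lowering gently to contact.

Emit:
{"method": "drive_tool", "body": {
  "gripper": [0.635,0.635,0.635,0.635,0.635,0.635,0.635,0.635,0.635],
  "dp": [
    [0,0,0.004],
    [0,0,0.008],
    [0,0,0.012],
    [0,0,0.015],
    [0,0,0.018],
    [0,0,0.02],
    [0,0,0.022],
    [0,0,0.024],
    [0,0,0.024]
  ],
  "twist": [0,0,0,0,0,0,0,0,0],
  "newtons": 20
}}

```text
time_s: 35.8
eef_pos: [618.2, -23.0, 150.6]
ee_rot: [0.0, 0.981, -0.195, 0.0]
force: [-2.2, 0.3, 0.3]
grip_width: 0.649
```

Emit:
{"method": "drive_tool", "body": {
  "gripper": [0.64,0.645,0.65,0.652],
  "dp": [
    [0,0,0.002],
    [0,0,0.004],
    [0,0,0.004],
    [0,0,0.004]
  ],
  "twist": [0,0,0,0]
}}

```text
time_s: 36.2
eef_pos: [618.3, -23.1, 150.6]
ee_rot: [0.0, 0.981, -0.195, 0.001]
force: [-2.6, -0.0, 6.9]
grip_width: 0.653
```

```bash
python3 snap.py s39 215 205 305 335 4.5
```

```text
t 36.2 p [618.3 -23.1 150.6] yaw -22.53 F [-2.6 -0.   6.9] M [ 0.06  0.69 -0.01] w 0.653 | dp [-0.4948 -0.6272  0.713 ] tw -0.1392
```

View pics/s39.png

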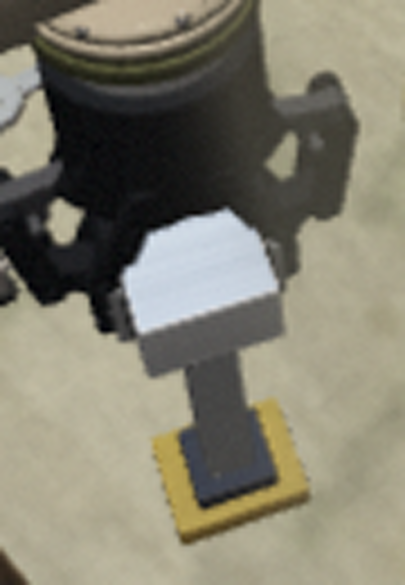

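Contact made, 6.9 N with a small sideways load. I'll ease to the light grip and slide the pads down so the foot seats flat and the side load relaxes.

Emit:
{"method": "drive_tool", "body": {
  "gripper": [0.653,0.6535,0.654,0.6545,0.6545,0.6545,0.6545,0.6545,0.6545,0.6545,0.6545],
  "dp": [
    [0,0,0],
    [0,0,0],
    [0,0,0],
    [0,0,0.005],
    [0,0,0.01],
    [0,0,0.015],
    [0,0,0.02],
    [0,0,0.02],
    [0,0,0.02],
    [0,0,0.02],
    [0,0,0.02]
  ],
  "twist": [0,0,0,0,0,0,0,0,0,0,0]
}}

```text
time_s: 37.35
eef_pos: [619.5, -23.5, 148.3]
ee_rot: [0.0, 0.981, -0.195, 0.003]
force: [-2.0, -0.1, 13.5]
grip_width: 0.654
```

```bash
python3 snap.py s40 215 205 305 335 4.5
```

```text
t 37.35 p [619.5 -23.5 148.3] yaw -22.54 F [-2.  -0.1 13.5] M [-0.22  0.31  0.  ] w 0.654 | dp [-0.5011 -0.627   0.7013] tw -0.1393
```

View pics/s40.png

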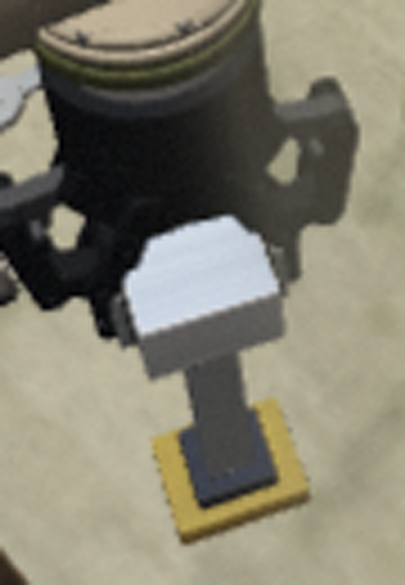

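13.5 N is more than I want before letting go. I'll unload by raising the command about 2.5 mm with the light grip.

Emit:
{"method": "drive_tool", "body": {
  "gripper": [0.6545,0.6545,0.6545,0.6545,0.6545,0.6545],
  "dp": [
    [0,0,-0.004],
    [0,0,-0.008],
    [0,0,-0.011],
    [0,0,-0.012],
    [0,0,-0.012],
    [0,0,-0.012]
  ],
  "twist": [0,0,0,0,0,0]
}}

```text
time_s: 38.0
eef_pos: [618.3, -23.1, 148.1]
ee_rot: [0.0, 0.981, -0.195, 0.0]
force: [-1.0, -0.9, 5.6]
grip_width: 0.656
```

```bash
python3 snap.py s41 215 205 305 335 4.5; python3 - <<'E'
from rig import ctrl,cams
F=[]
for i in range(4):
    cams.capture("top"); s=ctrl.sense(); F.append(list(s["force"])+list(s["wrist_torque"]))
import numpy as np
print(np.mean(F,0).round(2))
E
```

```text
t 38.0 p [618.3 -23.1 148.1] yaw -22.53 F [-1.  -0.9  5.6] M [-0.13 -0.05 -0.03] w 0.656 | dp [-0.4946 -0.6272  0.7006] tw -0.1393
[-0.5  -0.5   5.06 -0.13 -0.03  0.02]
```

Emit:
{"method": "drive_tool", "body": {
  "gripper": [0.6545,0.6545,0.6545],
  "dp": [
    [0,0,-0.003],
    [0,0,-0.005],
    [0,0,-0.005]
  ],
  "twist": [0,0,0]
}}

```text
time_s: 38.55
eef_pos: [617.8, -22.9, 148.2]
ee_rot: [-0.0, 0.981, -0.195, -0.001]
force: [0.8, 0.3, -2.7]
grip_width: 0.652
```

```bash
python3 - <<'E'
from rig import ctrl
from h import *
F=[]
for i in range(4):
    c=cap("scene"); s=ctrl.sense(); F.append(list(s["force"])+list(s["wrist_torque"]))
print(np.mean(F,0).round(2),s["eef_pos"])
crop(c,"pics/s42.png",235,245,300,335,6.6)
E
```

```text
[-0.05 -0.02 -3.17 -0.02 -0.04  0.02] [617.78073267 -22.87824839 148.28879601]
```

View pics/s42.png

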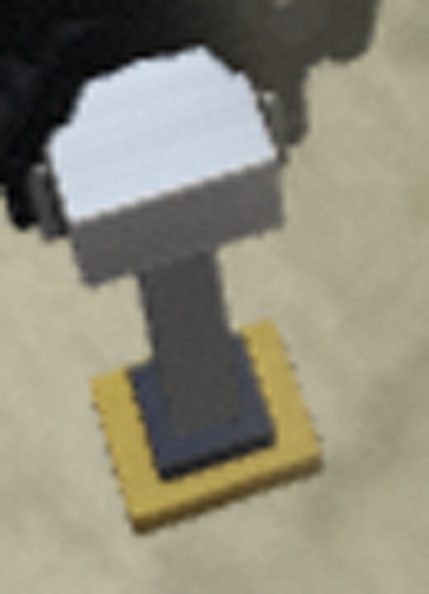

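Emit:
{"method": "drive_tool", "body": {
  "gripper": [0.6545,0.6545,0.6545],
  "dp": [
    [0,0,0.0015],
    [0,0,0.003],
    [0,0,0.003]
  ],
  "twist": [0,0,0]
}}

```text
time_s: 39.05
eef_pos: [618.1, -23.0, 148.2]
ee_rot: [-0.0, 0.981, -0.195, -0.0]
force: [0.8, 0.5, -3.4]
grip_width: 0.653
```

```bash
python3 - <<'E'
from rig import ctrl
from h import *
import pickle
from fit3 import fit3
F=[]
for i in range(4):
    c=cap("scene"); s=ctrl.sense(); F.append(list(s["force"])+list(s["wrist_torque"]))
print(np.mean(F,0).round(2),s["eef_pos"],s["time_s"])
a,b=pickle.load(open("c0.pkl","rb"))
S=lambda p:(235+(p[0]+.5)/6.6-.5,245+(p[1]+.5)/6.6-.5)
obs=[(0,-28,28),(0,28,28),(36,-28,28),(36,28,28),(166,-19,-19),(178,-19,19),(178,19,19),(166,-19,19)]
uv=np.array([S(p) for p in((70,222),(277,157),(88,287),(283,228),(128,370),(160,480),(275,438),(158,464))])
fit3(a,obs,uv,[618,-22,192],-22.5,192)
E
```

```text
[ 0.06 -0.07 -3.18  0.01  0.01  0.01] [618.13290387 -23.01068733 148.26088569] 39.25
face [618.2 -21.9 191.9] tilt deg fwd,left [ 0.8 -0. ] foot [615.9 -20.9  13.9] yaw+  rms 0.5
[-0.2 -0.1  0.2 -0.3 -0.4  0.6  0.5 -0.3 -0.5 -1.4  0.2  0.4  0.4  0.7
 -0.1  0.3 -0.1]
```

Fz equals the weight, so the foot is hanging just clear. Lowering in half-millimetre steps with a slightly lighter grip.

Emit:
{"method": "drive_tool", "body": {
  "gripper": [0.6546,0.6547,0.6547,0.6547],
  "dp": [
    [0,0,0.0015],
    [0,0,0.003],
    [0,0,0.003],
    [0,0,0.003]
  ],
  "twist": [0,0,0,0]
}}

```text
time_s: 39.65
eef_pos: [618.3, -23.1, 148.1]
ee_rot: [0.0, 0.981, -0.195, 0.0]
force: [-1.1, 0.1, 1.6]
grip_width: 0.655
```

Emit:
{"method": "drive_tool", "body": {
  "gripper": [0.6547,0.6547,0.6547,0.6547],
  "dp": [
    [0,0,0.0015],
    [0,0,0.003],
    [0,0,0.003],
    [0,0,0.003]
  ],
  "twist": [0,0,0,0]
}}

```text
time_s: 40.05
eef_pos: [618.6, -23.2, 148.1]
ee_rot: [0.0, 0.981, -0.195, 0.001]
force: [-1.9, -0.0, 5.7]
grip_width: 0.653
```

```bash
cat > fs.py <<'E'
from rig import ctrl
from h import *
F=[]
for i in range(4):
    c=cap("scene"); s=ctrl.sense(); F.append(list(s["force"])+list(s["wrist_torque"]))
print(np.mean(F,0).round(2),s["eef_pos"].round(2),round(s["time_s"],2))
E
python3 fs.py
```

```text
[-1.46 -0.17  6.   -0.03  0.35  0.  ] [618.57 -23.17 148.1 ] 40.25
```

Emit:
{"method": "drive_tool", "body": {
  "gripper": [0.6549,0.6551,0.6551,0.6553,0.6553,0.6553],
  "dp": [
    [0,0,0],
    [0,0,0],
    [0,0,0],
    [0,0,0],
    [0,0,0],
    [0,0,0]
  ],
  "twist": [0,0,0,0,0,0]
}}

```text
time_s: 40.85
eef_pos: [618.6, -23.2, 148.0]
ee_rot: [0.0, 0.981, -0.195, 0.001]
force: [-1.0, -0.3, 5.8]
grip_width: 0.656
```

```bash
python3 fs.py
```

```text
[-1.18 -0.25  5.9  -0.08  0.22 -0.01] [618.65 -23.24 148.01] 41.05
```

Emit:
{"method": "drive_tool", "body": {
  "gripper": [0.6554,0.6555,0.6556,0.6556,0.6556,0.6556],
  "dp": [
    [0,0,0],
    [0,0,0],
    [0,0,0],
    [0,0,0],
    [0,0,0],
    [0,0,0]
  ],
  "twist": [0,0,0,0,0,0]
}}

```text
time_s: 41.65
eef_pos: [618.1, -23.0, 146.9]
ee_rot: [-0.0, 0.981, -0.195, -0.0]
force: [-0.9, -0.4, 1.6]
grip_width: 0.658
```

```bash
python3 fs.py
```

```text
[-0.21 -0.05  0.3  -0.06  0.07 -0.  ] [618.05 -22.99 146.88] 41.85
```

The pads slid down about 1 mm and the loads are nearly zero, so the foot has taken the weight. Checking stillness before opening further.

```bash
cat > still.py <<'E'
from h import *
import sys
cs=[cap("scene") for _ in range(3)]
p=[c["pixels"].astype(int) for c in cs]
print([float(abs(p[i+1]-p[i])[250:325,240:285].mean().round(2)) for i in range(2)])
crop(cs[-1],"pics/"+sys.argv[1]+".png",235,245,300,335,6.6)
E
python3 still.py s43
```

```text
[1.39, 1.37]
```

View pics/s43.png

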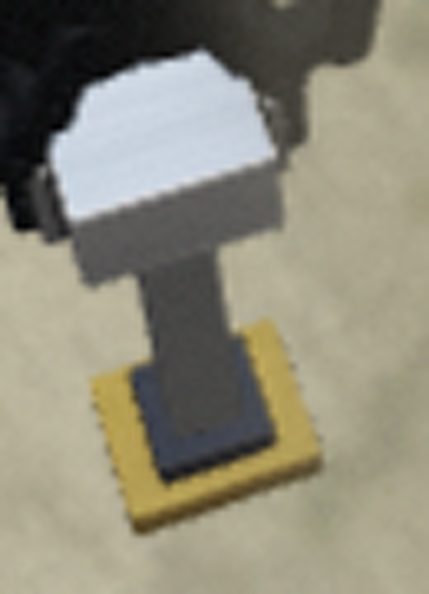

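Still, with frame differences at the 1.4 noise level. Opening very slowly.

Emit:
{"method": "drive_tool", "body": {
  "gripper": [0.6558,0.656,0.6562,0.6564,0.6566,0.6568,0.657,0.6573,0.6576,0.658,0.6585,0.659,0.66,0.661,0.662,0.664],
  "dp": [
    [0,0,0],
    [0,0,0],
    [0,0,0],
    [0,0,0],
    [0,0,0],
    [0,0,0],
    [0,0,0],
    [0,0,0],
    [0,0,0],
    [0,0,0],
    [0,0,0],
    [0,0,0],
    [0,0,0],
    [0,0,0],
    [0,0,0],
    [0,0,0]
  ],
  "twist": [0,0,0,0,0,0,0,0,0,0,0,0,0,0,0,0]
}}

```text
time_s: 43.6
eef_pos: [618.2, -23.0, 147.1]
ee_rot: [0.0, 0.981, -0.195, 0.0]
force: [-1.0, -0.6, -0.2]
grip_width: 0.665
```

```bash
python3 still.py s44; python3 fs.py
```

```text
[1.35, 1.35]
[ 0.22  0.4   0.17  0.01  0.01 -0.02] [618.16 -23.02 147.09] 43.95
```

View pics/s44.png

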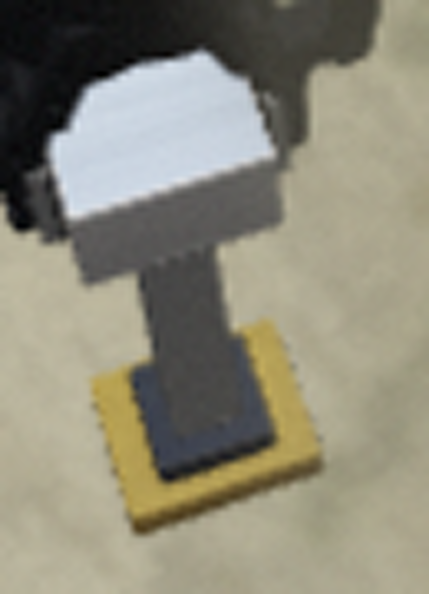

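Free and motionless. Opening wider, then rising straight up.

Emit:
{"method": "drive_tool", "body": {
  "gripper": [0.67,0.68,0.7,0.73,0.77,0.82,0.88,0.94,1,1,1,1],
  "dp": [
    [0,0,0],
    [0,0,0],
    [0,0,0],
    [0,0,0],
    [0,0,0],
    [0,0,0],
    [0,0,0],
    [0,0,0],
    [0,0,0],
    [0,0,0],
    [0,0,0],
    [0,0,0]
  ],
  "twist": [0,0,0,0,0,0,0,0,0,0,0,0]
}}

```text
time_s: 45.15
eef_pos: [618.2, -23.0, 147.1]
ee_rot: [-0.0, 0.981, -0.195, 0.0]
force: [0.5, 0.2, 0.1]
grip_width: 1.002
```

```bash
python3 still.py s45
```

```text
[1.33, 1.33]
```

View pics/s45.png

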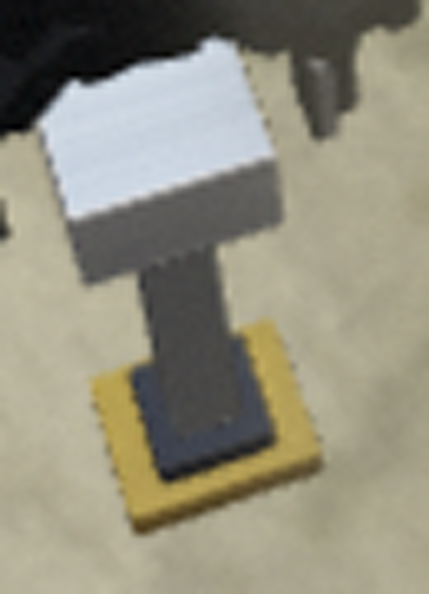

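Emit:
{"method": "drive_tool", "body": {
  "gripper": [1,1,1,1,1,1,1,1,1],
  "dp": [
    [0,0,-0.02],
    [0,0,-0.06],
    [0,0,-0.12],
    [0,0,-0.2],
    [0,0,-0.28],
    [0,0,-0.36],
    [0,0,-0.45],
    [0,0,-0.5],
    [0,0,-0.5]
  ],
  "twist": [0,0,0,0,0,0,0,0,0]
}}

```text
time_s: 46.2
eef_pos: [618.6, -23.1, 249.1]
ee_rot: [0.0, 0.981, -0.195, 0.002]
force: [0.1, 0.0, 1.1]
grip_width: 0.999
```

Emit:
{"method": "drive_tool", "body": {
  "gripper": [1,1,1,1,1,1],
  "dp": [
    [-0.1,0,0],
    [-0.3,0,0],
    [-0.5,0,0],
    [-0.7,0,0],
    [-0.8,0,0],
    [-0.8,0,0]
  ],
  "twist": [0,0,0,0,0,0]
}}

```text
time_s: 46.8
eef_pos: [468.6, 39.2, 247.1]
ee_rot: [-0.0, 0.981, -0.195, -0.0]
force: [0.5, 0.1, -0.7]
grip_width: 1.001
```

```bash
python3 still.py s46; python3 - <<'E'
from h import *
import pickle
a,b=cap("scene"),cap("top"); a0,b0=pickle.load(open("c0.pkl","rb"))
cv2.imwrite("pics/sF.png",a["pixels"][:,:,::-1])
crop(b,"pics/tF.png",260,110,430,300,3.5)
# bystanders: diff vs start (spanner, marker, pot)
for n,(x0,y0,x1,y1) in dict(spanner=(203,185,285,235),marker=(272,325,336,375),pot=(348,174,378,208)).items():
    d=abs(a["pixels"].astype(int)-a0["pixels"].astype(int))[y0:y1,x0:x1]; print(n,d.mean().round(2),d.max())
E
```

```text
[1.22, 1.22]
spanner 1.59 8
marker 1.74 7
pot 1.63 9
```

View pics/sF.png

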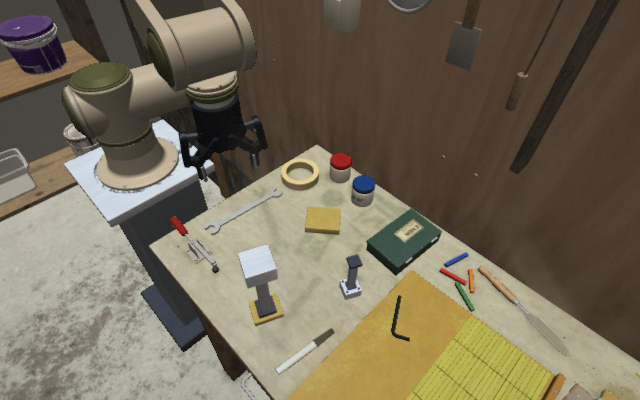

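View pics/tF.png

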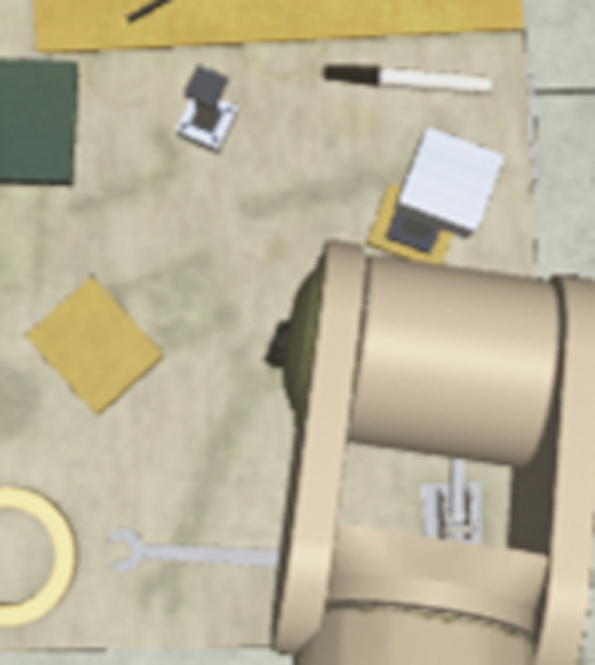

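The plunger stands head-up on the slat at scene (263,290). Frame differences are at noise level, and the spanner, marker and pot match their starting pixels. The gripper is well clear, so I'm handing the job in.

```bash
python3 -c "
from rig import job
print(job.finish_job())"
```

```text
the job is handed in; nothing more can be done
None
```

The plunger is standing head-up on its foot on the pine slat, and I handed the job in at about 47 s of the 72 s allowed.

- **Laying down:** I gripped it by the foot, tipped it over its head's edge, laid it on its side on the bench and let go.
- **Standing up:** I took it again by the head with a light grip and swung the foot underneath. I stood it on the bare bench, released it there briefly, regripped and carried it to the slat. I set it down and opened the jaws very slowly.

**Last checks:**
- **Centring:** just before set-down the foot measured within about 0.5 mm of the slat's centre.
- **Stillness:** after release, successive frames differed only by image noise, so it was standing still.
- **Bystanders:** the spanner, marker and free pot match their starting pixels, and the gripper was clear.

**What did not go cleanly:**
- **Light grip slipped once:** during the first try to raise it, the head slid back onto the bench from less than 2 cm.
- **Rocking on the bench:** after the brief release it rocked by a couple of degrees until I regripped it.
- **Set-down force:** contact with the slat briefly reached 13.5 N, and I unloaded it before letting go.
- **Tilt not measured exactly:** my camera tilt estimates carried about 1–2° of error, so verticality at the end rests on the foot sitting flat and the plunger staying still.

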